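# Carrier changeover with seized T-pins

### The arm

A 7-joint arm with a two-finger parallel gripper is mounted at the origin on the work surface. World frame = base frame: x ahead of the robot, y to its left, z up, the work surface at z = 0. Lengths are in mm, angles in rad, forces in N, time in s.
With the tool pointing down it reaches from about 350 to 900 mm from the base axis. Payload 8.1 kg.
Tool frame: the origin (TCP) lies between the finger pads; the fingertips stand 17 mm ahead of it and the grasp point (between the pads) lies 2 mm behind it (finger_overhang is the distance from the TCP to the fingertips, in mm); z points along the fingers, y is the direction in which the jaws open and shut (so a half turn about z gives the same grasp; the last joint's range is limited). The gripper opens to 85 mm and grips with 20 to 120 N. Pads are 22 mm wide; open, the fingers measure 114 mm over their backs; the gripper's body (76 mm by 85 mm) begins 54 mm behind the grasp point. The pads swing forward as they close: fully open they stand 13 mm farther back than shut.
Start: joints at [-1.352, 0.434, 0.025, 1.573, -0.012, 1.134, -0.075], TCP at [197.699, 592.921, 248.323] pointing down, gripper open.
Joint ranges: [-2.62, 2.62], [-0.44, 2.09], [-1.27, 1.32], [0.08, 2.57], [-1.32, 4.46], [0.12, 2], [-2.74, 2.74]. Speed limits (rad/s): [2.22, 2.22, 3.01, 3.01, 3.14, 3.14, 3.14].

### API

Orientations are given as a rotation vector (axis times angle).
In Python, from rig import * gives the robot as it stands.
- The arm moves only by the tool send_rows, never from a script. Its argument "plan" is one flat list of numbers, 6 for each row, row after row: the shift along the tool's x, y, z normalised to -1 to 1, where 1 is 0.05 m, then the turn, a rotation vector about the tool's x, y, z normalised to -1 to 1, where 1 is 30 degrees. In form: [x, y, z, wx, wy, wz, x, y, z, wx, wy, wz, ...]. A call has 1 to 12 rows; each row shifts and turns the commanded pose from where the row before left it, along the tool's axes as they then stand; what a row does not reach is not made up. A row lasts 1/8 s, in which the tool goes at most 62.5 mm and 10.7 degrees, less where a joint would pass 70% of its speed; a pose out of reach is approached as far as the arm can. A call with a number of a shift or a turn outside -1 to 1 is refused whole. A call with a gripper value outside its range is refused whole. "fingers" is the opening, from -1 (shut) to 1 (fully open), so that 0 is half open, set as the call begins (left out, the last holds). The fingers move at their own pace and stop on an object; "squeeze" is the grip in N (left out, the last holds). Time passes only in rows, so rows that do not move let the fingers close. It gives the time, the measured TCP pose, the force and the opening at its end, in the units of the state.
- get_state(): the state, without advancing time (a new reading comes with each control period).
- capture(name): name is "scene" or "top" or "wrist"; returns a dict with "color" (400x640x3 uint8, blue, green, red), "fov_y" (degrees; the focal length in pixels is half the picture's height over the tangent of half this angle, whatever the lens; pixels are square), "cx", "cy" (the principal point, pixels), "eye" and "orientation" of the camera in the world. Camera axes: x right, y down, z forward; pixel columns grow to the right and rows downward; lengths in mm; the calibration is good to about 2 mm. The wrist camera is an equidistant fisheye: a pixel r from the principal point sees the ray r / f radians off the axis. A picture is of the moment at which its call begins. There is no depth.
- hand_in(): hands the job in, once; it reports no verdict.
Trained networks look in a picture, given as the dict that the camera call returned (one of the last four; its "shot" number tells which), for a name from the list of things; names that differ only in an ending like _2 or _b are one class to them, and where a whole thing is asked for, a point or a joint stands for the part that bears it (a point fixed in the world has none). Each returns a list of dicts, best first, with "score" (0 to 1); they miss things now and then, are a little off and sometimes report something else, mostly with a low value. They report only what shows in the picture. A call takes as long as a camera call. They do not tell look-alikes from the thing itself.
- outline_of(picture, name): "pixels" (400x640 bool, what is visible of it).
- mark_of(picture, name): "position" ([x, y, z] in mm, in world coordinates, good to about 4 mm: a listed point, or the origin of a listed thing).
The state is a dict: "clock": time; "q": joint angles; "joint_vel": joint speeds; "effort": joint torques, N m; "tool_pos": TCP position; "ee_rot": TCP orientation; "wrist_force": force on the tool from outside, world axes, zero at the start; "moment": the same for the moment, N m; "grip_width": opening from 0.0 (shut) to 1.0 (fully open).
Only numpy, scipy, OpenCV 4.12 (cv2) and the standard library are available. Lean on these libraries where they do the work, as an engineer would, in place of code of your own. Each camera call takes 0.05 s, during which the arm holds its last target.

### The job

Change the carrier on the slide track: free every seized T-handle pin by twisting it back and forth while pulling it up gently (a straight pull only lifts the base plate, which must stay down), and put the pins in the blue bin. Push the old silver carrier along the track onto the yellow-marked parking spot, then push the green carrier in until its four holes lie exactly over the base plate's four bores. Carriers are only pushed, never lifted or tipped, and everything else is left where it is.

Things in the scene. Friction and masses are not known exactly. Their poses are not given: they have to be found in the camera images.
- track: Slide track fixed on the bench, 560 mm long (y) and 130 mm wide (x). Origin: its middle at bench level. Two rails (inner faces 114 mm apart, tops 33 mm up) guide the carriers; ends open. Between them the infeed wing (y 76 to 280 mm, top 26.5 mm up), the dark base plate (y -75 to 75, top 25) and the outfeed wing (y -76 to -280, top 23.5).
- base_plate (a joint): How far the aluminium base plate (1.25 kg) is lifted, in m; 0 = down in the track, held by weight alone; moves only up. Pins are seized in its bores: a straight pull of 20 N lifts plate and carrier and leaves the pin stuck. While a pin is turned (about 0.4 N m; 1 rad of turn for each 1 to 1.5 mm of draw) it follows a pull of 3 to 10 N. Free after 16 mm of draw, clear of all after 33.
- dock (a point): Centre of the base plate's top face, axes as the track's. The plate's four bores, 14 mm diameter, 22 mm deep, lie at x = +-38, y = +-48 mm from it. The new carrier belongs here.
- park (a point): Centre of the parking spot on the outfeed wing's top face, within four yellow corner marks, 172 mm from the dock towards -y of the track; axes as the track's. The old carrier belongs here.
- old_carrier: Old carrier: bare aluminium plate 110 (x) x 140 (y) x 10 mm, 0.6 kg, 2 mm play to each rail. Origin: centre of its underside. Four 14 mm through holes at x = +-38, y = +-48 mm. On top two orange nests with copper coils and, flush with each y end, a black push bar 40 mm wide (x), 10 mm deep; all at most 22 mm above the underside. Starts on the base plate, pinned to it.
- new_carrier: New carrier: green plate with two empty white nests, otherwise the same as the old carrier. It starts on the infeed wing, 185 to 205 mm from the dock towards +y of the track.
- pin_bin: Blue open plastic bin, loose, 0.4 kg, 115 (x) x 150 (y) x 65 mm high, walls and floor 4 mm. Origin: centre of its underside. It stands between robot and track, left or right.
- reject_bin: Red open bin, same size as the blue one; leave alone.
- coil0: Copper wire coil on a black spool, 52 mm diameter, 40 mm high, standing; origin: centre of its underside; leave alone.
- coil1: Another such coil; leave alone.
- coil2: Another such coil; leave alone.
- screwdriver: Screwdriver lying beyond the track; leave alone.
- cleaner: White cleaner bottle, 60 mm diameter, 150 mm high, standing to the right; leave alone.
- brush: Brush lying to the left; leave alone.
- pin0: T-handle pin, 130 g: steel shank 12 mm diameter with round nose, collar 20 mm diameter x 5 mm, red crossbar 46 x 12 x 12 mm on top. Origin: the nose (lower end); x along the crossbar, z up the pin; collar's underside at z = 32, middle of the crossbar at z = 68 mm. Starts fully home in the bore at x = -38, y = +48 mm of the track, collar on the carrier, bar 71 mm above the bench. None if absent.
- pin0_bar (a point): Middle of the crossbar of pin0, 68 mm above its nose; axes as pin0.
- pin1: T-handle pin, same as pin0. Starts fully home in the bore at x = -38, y = -48 mm of the track, collar on the carrier, bar 71 mm above the bench. None if absent.
- pin1_bar (a point): Middle of the crossbar of pin1, 68 mm above its nose; axes as pin1.
- pin2: T-handle pin, same as pin0. Starts fully home in the bore at x = +38, y = +48 mm of the track, collar on the carrier, bar 71 mm above the bench. None if absent.
- pin2_bar (a point): Middle of the crossbar of pin2, 68 mm above its nose; axes as pin2.
- pin3: T-handle pin, same as pin0. Starts fully home in the bore at x = +38, y = -48 mm of the track, collar on the carrier, bar 71 mm above the bench. None if absent.
- pin3_bar (a point): Middle of the crossbar of pin3, 68 mm above its nose; axes as pin3.
Mind the look-alikes: they are no part of the job. Of the things that look like the pin_bin, the smaller one is meant.

How it is judged (in metres and radians):
At the end, for the whole second after the job is handed in: Every pin is in the blue bin, which stands upright on the bench; the old carrier lies flat within 12 mm of the parking spot's centre, the new one flat on the base plate with its holes within 4 mm of the bores (along the track); base plate down; all at rest (x of pin0 in the frame of pin_bin between -0.06 and 0.06 m and y of pin0 in the frame of pin_bin between -0.078 and 0.078 m and z of each of pin0, pin0_bar, pin1, pin1_bar, pin2, pin2_bar, pin3, pin3_bar in the frame of pin_bin below 0.085 m and x of pin0_bar in the frame of pin_bin between -0.06 and 0.06 m and y of pin0_bar in the frame of pin_bin between -0.078 and 0.078 m and linear speed of each of pin0, pin1, pin2, pin3 below 0.02 m/s and x of pin1 in the frame of pin_bin between -0.06 and 0.06 m and y of pin1 in the frame of pin_bin between -0.078 and 0.078 m and x of pin1_bar in the frame of pin_bin between -0.06 and 0.06 m and y of pin1_bar in the frame of pin_bin between -0.078 and 0.078 m and x of pin2 in the frame of pin_bin between -0.06 and 0.06 m and y of pin2 in the frame of pin_bin between -0.078 and 0.078 m and x of pin2_bar in the frame of pin_bin between -0.06 and 0.06 m and y of pin2_bar in the frame of pin_bin between -0.078 and 0.078 m and x of pin3 in the frame of pin_bin between -0.06 and 0.06 m and y of pin3 in the frame of pin_bin between -0.078 and 0.078 m and x of pin3_bar in the frame of pin_bin between -0.06 and 0.06 m and y of pin3_bar in the frame of pin_bin between -0.078 and 0.078 m and y of old_carrier in the frame of park between -0.012 and 0.012 m and x of old_carrier in the frame of park between -0.006 and 0.006 m and z of old_carrier in the frame of park below 0.004 m and linear speed of each of old_carrier, new_carrier below 0.01 m/s and y of new_carrier in the frame of dock between -0.004 and 0.004 m and x of new_carrier in the frame of dock between -0.006 and 0.006 m and z of new_carrier in the frame of dock below 0.004 m and angle between pin_bin's own z axis and vertical below 0.1 rad and height (world z) of pin_bin below 0.01 m and value of joint base_plate below 0.002 m); the robot touches nothing.
It fails at once if the base plate is lifted more than 4 mm (value of joint base_plate above 0.004 m).
It fails at once if the old carrier is lifted or tipped up off the track (more than 15 mm or 12 degrees) (z of old_carrier in the frame of track above 0.042 m or angle between old_carrier's own z axis and vertical above 0.21 rad).
It fails at once if the new carrier is lifted or tipped up off the track (more than 15 mm or 12 degrees) (z of new_carrier in the frame of track above 0.042 m or angle between new_carrier's own z axis and vertical above 0.21 rad).
It fails at once if another thing on the bench (red bin, coils, screwdriver, bottle, brush) is pushed aside more than 30 mm (distance of any of reject_bin, coil0, coil1, coil2, screwdriver, cleaner, brush from where it was at the start of the episode above 0.03 m).
Of pin0, pin1, pin2, pin3 only 2 to 3 are there at a start; the rules pass over those that are not, and their reading is None.
At some moment in a run one of pin_bin may be knocked a few centimetres aside while the robot is not near it.
Once in a run the grip may slacken for a moment while it holds something.
It also fails if it takes over 210 s, if anything falls off the work surface, if the arm or the gripper's body presses on something with over 40 N, if the wrist force passes 120 N, or if a joint passes its speed limit or range.

## Working session

There is one attempt and no reset: what is moved stays moved. The work goes in short steps, Python scripts to look and compute and a tool call to move; the robot and the scene stay as the last step left them, time stands still between calls to the robot, and variables do not carry over. Pictures are saved under pics/ and viewed, and the job is handed in when it is done.

Besides the shell and the picture viewer there is one more tool, called after ">>>" in YAML: its name, and indented under it one key for each argument. send_rows: Moves the arm, as the interface text tells. Its arguments: {"type":"object","properties":{"plan":{"type":"array"},"fingers":{"type":"number"},"squeeze":{"type":"number"}},"required":["plan"]}

```bash
ls; mkdir -p pics
python3 - <<'E'
from rig import *
import cv2
print(get_state())
for n in ("scene","top","wrist"):
    p=capture(n); cv2.imwrite(f"pics/a_{n}.png",p["color"]); print(n,p["fov_y"],p["cx"],p["cy"],p["eye"],p["orientation"],p["shot"])
    for o in ["track","dock","park","pin0_bar","pin1_bar","pin2_bar","pin3_bar","pin_bin","reject_bin","old_carrier","new_carrier"]:
        try:
            r=mark_of(p,o); print(o,[(round(d["score"],2),[round(float(v)) for v in d["position"]]) for d in r][:4])
        except Exception as e: print(o,e)
E
```

```text
pics
{'clock': 0.0, 'q': array([-1.35161785,  0.4352087 ,  0.02499988,  1.5741148 , -0.01159782,
        1.13400156, -0.07509436]), 'joint_vel': array([ 1.06037515e-03, -5.90684551e-04, -1.53570707e-03, -1.41639492e-03,
       -4.32265720e-04, -2.95606761e-04,  9.42642891e-05]), 'effort': array([-8.15581170e-04, -6.70458627e+01,  1.02517627e+00, -3.16216886e+01,
        1.56818441e-02,  1.23033993e-02,  5.08417148e-07]), 'tool_pos': array([197.57226738, 592.43584978, 247.52828761]), 'ee_rot': array([-5.03390936e-01, -3.10089963e+00,  2.48856966e-03]), 'wrist_force': array([ 0.55076764,  0.42981302, -0.44449623]), 'moment': array([-0.01294914,  0.00826073, -0.00647744]), 'grip_width': 1.0032824474775777}
scene 55.57496265786216 323.85082933719593 197.52592935704914 [1248.99618739  205.19612253  688.38754398] [-1.48963441 -1.8895199   0.97397773] 1
track [(0.72, [592, 9, 3])]
dock []
park [(0.84, [593, -164, 29]), (0.52, [556, 60, 3]), (0.28, [634, 58, 3]), (0.19, [746, 2, -2])]
pin0_bar [(0.69, [554, 62, 71]), (0.68, [749, 6, -3])]
pin1_bar []
pin2_bar [(0.68, [632, 63, 71])]
pin3_bar
[... 449 characters left out ...]
[(0.27, [594, 8, 26])]
pin2_bar [(0.63, [635, 61, 71]), (0.24, [558, -458, 3]), (0.23, [383, -208, 2])]
pin3_bar [(0.45, [635, -38, 70])]
pin_bin [(0.7, [388, 187, -3]), (0.67, [167, 308, -1]), (0.45, [560, 62, 71])]
reject_bin [(0.95, [380, -207, 0])]
old_carrier [(0.88, [599, 12, 24]), (0.58, [628, 57, 3]), (0.22, [634, -41, 5])]
new_carrier [(0.77, [598, 208, 28])]
wrist 65.70646984690485 310.5167723865339 198.2764737454391 [129.92860194 616.42818059 374.78150883] [2.35139232 1.69457781 0.24641692] 3
track []
dock []
park []
pin0_bar []
pin1_bar []
pin2_bar [(0.61, [389, -6, -3])]
pin3_bar []
pin_bin [(0.73, [167, 310, 0])]
reject_bin [(0.56, [385, -205, 2])]
old_carrier []
new_carrier []
```

View pics/a_scene.png

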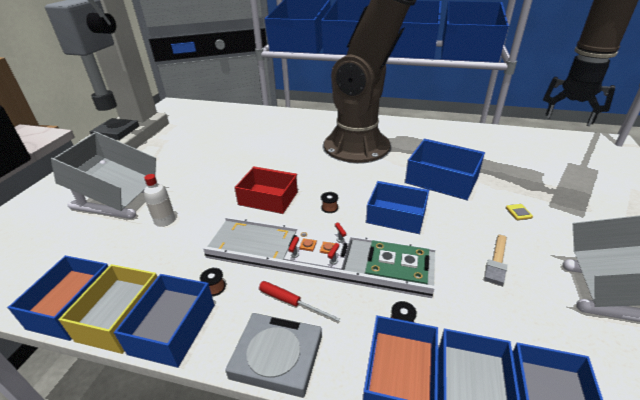

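View pics/a_top.png

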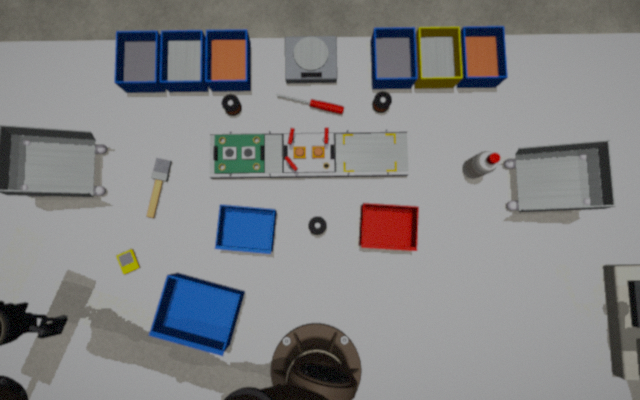

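View pics/a_wrist.png

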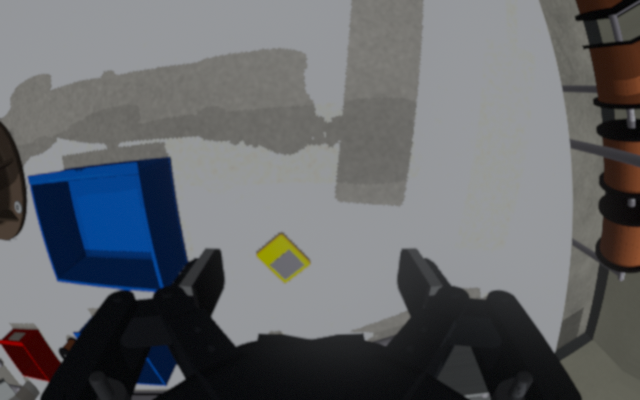

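```bash
cat > h.py <<'E'
from rig import *
import numpy as np, cv2
from scipy.spatial.transform import Rotation as R
def f_of(p): return 200/np.tan(np.radians(p["fov_y"])/2)
def back(p,u,v,z):
    f=f_of(p); a=(u-p["cx"])/f; b=(v-p["cy"])/f
    if p.get("fish"):
        r=np.hypot(a,b); d=np.array([a/r*np.sin(r),b/r*np.sin(r),np.cos(r)])
    else: d=np.array([a,b,1])
    d=R.from_rotvec(p["orientation"]).apply(d); e=np.array(p["eye"]); return e+d*(z-e[2])/d[2]
def proj(p,X):
    c=R.from_rotvec(p["orientation"]).inv().apply(np.array(X,float)-np.array(p["eye"])); f=f_of(p)
    if p.get("fish"):
        r=np.hypot(c[...,0],c[...,1]); t=np.arctan2(r,c[...,2])*f; return np.stack([p["cx"]+c[...,0]/r*t,p["cy"]+c[...,1]/r*t],-1)
    return np.stack([p["cx"]+f*c[...,0]/c[...,2],p["cy"]+f*c[...,1]/c[...,2]],-1)
def cap(n):
    p=dict(capture(n)); p["fish"]=(n=="wrist"); return p
def crop(p,x0,y0,x1,y1,s,name):
    cv2.imwrite(name,cv2.resize(p["color"][y0:y1,x0:x1],None,fx=s,fy=s,interpolation=cv2.INTER_CUBIC))
def st():
    s=get_state(); r=R.from_rotvec(s["ee_rot"]).as_matrix()
    print("t%.2f"%s["clock"],"pos",np.round(s["tool_pos"],1),"z",np.round(r[:,2],3),"y",np.round(r[:,1],3),"F",np.round(s["wrist_force"],1),"M",np.round(s["moment"],2),"g%.3f"%s["grip_width"],"q",np.round(s["q"],2))
    return s
E
python3 - <<'E'
from h import *
p=cap("top"); crop(p,200,120,420,190,3.6,"pics/b_top.png")
q=cap("scene"); crop(q,190,210,450,300,3,"pics/b_scene.png")
for pp in (p,q):
  for n in ("pin0_bar","pin2_bar","pin3_bar","pin_bin"):
    for d in outline_of(pp,n)[:4]:
        m=d["pixels"].astype(np.uint8); ys,xs=np.nonzero(m)
        print(n,round(d["score"],2),m.sum(),xs.mean().round(1),ys.mean().round(1),cv2.minAreaRect(np.argwhere(m)[:,::-1].astype(np.float32)))
E
```

```text
pin2_bar 0.29 2013 239.1 153.2 ((239.0, 153.0), (40.0, 52.0), 90.0)
pin_bin 0.73 5544 196.4 312.6 ((196.4810791015625, 312.9388427734375), (81.5688705444336, 70.48942565917969), 16.50436019897461)
pin0_bar 0.33 2219 266.2 189.6 ((265.1832275390625, 189.43141174316406), (61.95339584350586, 42.1283073425293), 9.727578163146973)
pin2_bar 0.73 158 333.0 254.0 ((332.3119812011719, 253.32083129882812), (10.510003089904785, 21.219560623168945), 3.814074993133545)
pin3_bar 0.72 113 293.5 247.1 ((293.0, 246.5), (19.0, 8.0), 90.0)
pin_bin 0.63 2387 397.0 207.0 ((396.05767822265625, 206.21153259277344), (57.462032318115234, 44.32224655151367), 11.309932708740234)
```

View pics/b_top.png

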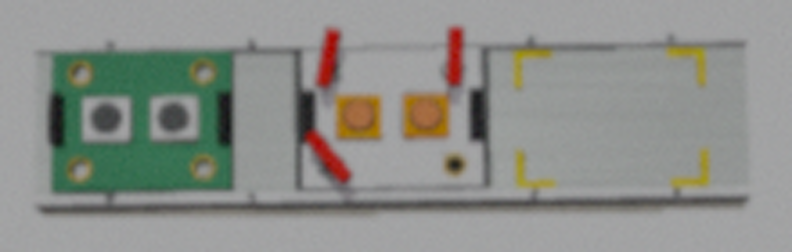

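View pics/b_scene.png

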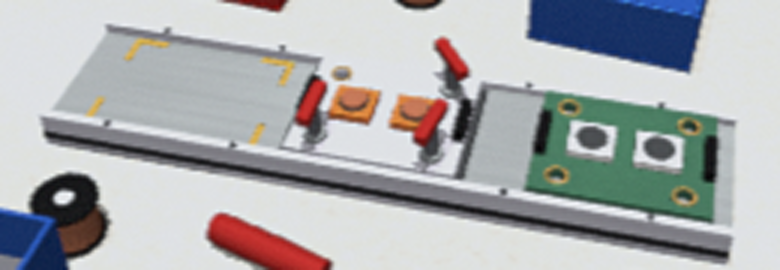

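Run:
```python
from h import *
p=cap("top")
def b(u,v,z): return back(p,200+(u+.5)/3.6-.5,120+(v+.5)/3.6-.5,z).round(1)
print("rail",b(38,51,33),b(745,43,33))
print("near",b(38,207,20),b(745,199,20))
for a,c in (((332,32),(325,86)),((456,30),(454,85)),((310,133),(347,180))):
    A,C=b(*a,73),b(*c,73); print((A+C)/2,np.linalg.norm(A-C),np.degrees(np.arctan2(*(A-C)[:2][::-1])))
print("hole",b(455,165,35)); 
print("marks",b(518,52,23.5),b(706,51,23.5),b(519,186,23.5),b(706,185,23.5))
print("green",b(52,54,36.5),b(232,52,36.5),b(52,190,36.5),b(232,189,36.5))
print("old",b(300,50,35),b(488,48,35),b(300,188,35),b(488,186,35))
# bin rim corners in top
crop(p,200,190,290,270,6,"pics/c_bin.png")
```

```text
rail [652.3 285.6  33. ] [ 650.6 -268.2   33. ]
near [531.  287.6  20. ] [ 529.  -266.4   20. ]
[631.8   56.65  73.  ] 41.988688953097856 -7.802039839042811
[631.6  -38.85  73.  ] 42.46233625226005 -3.1049826385825634
[557.1   57.45  73.  ] 45.34015879989839 37.02154029003633
hole [556.6 -38.9  35. ]
marks [648.6 -90.8  23.5] [ 647.2 -239.4   23.5] [541.4 -89.1  23.5] [ 540.  -235.5   23.5]
green [648.8 273.8  36.5] [648.3 133.5  36.5] [541.3 272.9  36.5] [540.  133.9  36.5]
old [649.6  80.5  35. ] [649.  -66.4  35. ] [540.3  81.5  35. ] [539.7 -64.1  35. ]
```

View pics/c_bin.png

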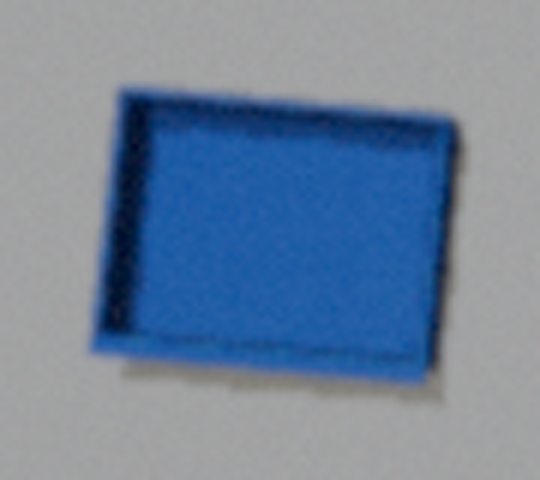

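```bash
cat >> h.py <<'E'
def go(target,yaw=None,s=None):
    """yaw: desired direction (deg) of jaw axis (mod 180) in world, tool down. prints shift in tool axes(after turn) & turn"""
    s=s or get_state(); M=R.from_rotvec(s["ee_rot"]).as_matrix()
    y=M[:,1]; cur=np.degrees(np.arctan2(y[1],y[0]))
    if yaw is None: dy=0
    else: dy=(yaw-cur+90)%180-90
    # tool-down: positive tool wz = negative world yaw
    # full correction to straight down
    zt=np.array([0,0,-1.]); yw=np.radians(cur+dy); yt=np.array([np.cos(yw),np.sin(yw),0]); Mt=np.stack([np.cross(yt,zt),yt,zt],1)
    rv=R.from_matrix(M.T@Mt).as_rotvec(degrees=True)/30
    d=np.array(target)-s["tool_pos"]
    print("cur jaw yaw %.1f dyaw %.1f"%(cur,dy),"world d",d.round(1),"| turn units",rv.round(3),"| shift units in CURRENT tool",(M.T@d/50).round(3),"in FINAL tool",(Mt.T@d/50).round(3))
E
python3 - <<'E'
from h import *
s=st()
go([632,-39,160],87)
go([632,57,160],82)
go([557,57,160],127)
p=cap("top")
def b(u,v,z): return back(p,200+(u+.5)/6-.5,190+(v+.5)/6-.5,z).round(1)
c=np.array([b(*x,65) for x in ((120,90),(455,120),(95,350),(430,380))]); print(c,c.mean(0)); d=c[0]-c[1]; print(np.degrees(np.arctan2(d[1],d[0])),np.linalg.norm(d))
E
```

```text
t2.35 pos [197.7 592.9 248.3] z [ 0.  0. -1.] y [0.316 0.949 0.   ] F [ 0.1 -1.2  0.4] M [0.04 0.04 0.01] g1.001 q [-1.35  0.43  0.03  1.57 -0.01  1.13 -0.08]
cur jaw yaw 71.6 dyaw 15.4 world d [ 434.3 -631.9  -88.3] | turn units [ 0.     0.    -0.515] | shift units in CURRENT tool [-12.238  -9.241   1.766] in FINAL tool [ -9.335 -12.167   1.767]
cur jaw yaw 71.6 dyaw 10.4 world d [ 434.3 -535.9  -88.3] | turn units [ 0.     0.    -0.348] | shift units in CURRENT tool [-11.631  -7.42    1.766] in FINAL tool [-10.093  -9.405   1.767]
cur jaw yaw 71.6 dyaw 55.4 world d [ 359.3 -535.9  -88.3] | turn units [ 0.     0.    -1.848] | shift units in CURRENT tool [-10.208  -7.895   1.766] in FINAL tool [  0.712 -12.885   1.767]
[[448.3 250.7  65. ]
 [432.5 100.7  65. ]
 [332.6 260.9  65. ]
 [317.1 112.5  65. ]] [382.625 181.2    65.   ]
83.98701737819252 150.829837896883
```

>>> send_rows:
  plan: [-0.765, -0.578, 0.06, 0, 0, 0, -0.765, -0.578, 0.06, 0, 0, 0, -0.765, -0.578, 0.06, 0, 0, 0, -0.765, -0.578, 0.06, 0, 0, 0, -0.765, -0.578, 0.06, 0, 0, 0, -0.765, -0.578, 0.06, 0, 0, 0, -0.765, -0.578, 0.06, 0, 0, 0, -0.765, -0.578, 0.06, 0, 0, 0, -0.765, -0.578, 0.06, 0, 0, 0, -0.765, -0.578, 0.06, 0, 0, 0, -0.765, -0.578, 0.06, 0, 0, 0, -0.765, -0.578, 0.06, 0, 0, 0]
  fingers: 0
  squeeze: 60

```text
clock: 3.9
tool_pos: [524.3, 117.5, 212.5]
ee_rot: [0.503, 3.101, 0.001]
wrist_force: [-0.3, 0.3, 0.1]
grip_width: 0.498
```

Run:
```python
from h import *
s=st()
go([632,-39,180],87)
go([600,-39,180],87)
```

```text
t3.90 pos [524.3 117.5 212.5] z [ 0.001  0.    -1.   ] y [0.316 0.949 0.001] F [-0.3  0.3  0.1] M [ 0.04 -0.03  0.01] g0.498 q [-0.51  0.33  0.24  1.85 -0.09  0.97  1.03]
cur jaw yaw 71.6 dyaw 15.4 world d [ 107.7 -156.5  -32.5] | turn units [ 0.001  0.001 -0.514] | shift units in CURRENT tool [-3.033 -2.289  0.649] in FINAL tool [-2.315 -3.013  0.649]
cur jaw yaw 71.6 dyaw 15.4 world d [  75.7 -156.5  -32.5] | turn units [ 0.001  0.001 -0.514] | shift units in CURRENT tool [-2.426 -2.491  0.649] in FINAL tool [-1.676 -3.047  0.649]
```

>>> send_rows:
  plan: [-0.61, -0.46, 0.13, 0, 0, 0, -0.61, -0.46, 0.13, 0, 0, 0, -0.61, -0.46, 0.13, 0, 0, 0, -0.61, -0.46, 0.13, 0, 0, 0, -0.61, -0.46, 0.13, 0, 0, 0, 0, 0, 0, 0, 0, -0.26, 0, 0, 0, 0, 0, -0.26, 0, 0, 0, 0, 0, 0]

```text
clock: 4.9
tool_pos: [631.7, -38.8, 179.8]
ee_rot: [0.08, 3.141, 0.0]
wrist_force: [-0.5, 0.2, 0.9]
grip_width: 0.505
```

Run:
```python
from h import *
s=st()
go([632,-39,120],87)
p=cap("wrist"); cv2.imwrite("pics/d_w.png",p["color"])
print(proj(p,[[632,-39,77],[632,57,77],[557,57,77],[655,-39,77],[609,-39,77],[594.5,9,37]]))
for n in ("pin3_bar","pin2_bar","pin0_bar","dock","old_carrier"): print(n,[(round(d["score"],2),np.round(d["position"],1)) for d in mark_of(p,n)][:3])
```

```text
t4.90 pos [631.7 -38.8 179.8] z [ 0.  0. -1.] y [0.051 0.999 0.   ] F [-0.5  0.2  0.9] M [ 0.01  0.03 -0.05] g0.505 q [-0.16  0.51  0.2   1.65 -0.12  1.    1.6 ]
cur jaw yaw 87.1 dyaw -0.1 world d [  0.3  -0.2 -59.8] | turn units [0.001 0.    0.003] | shift units in CURRENT tool [-0.005 -0.004  1.195] in FINAL tool [-0.005 -0.004  1.195]
[[309.03540608 203.0820845 ]
 [427.43526196 197.11070014]
 [429.35488584 103.19357895]
 [310.53180806 230.4877461 ]
 [307.46144424 174.07378857]
 [361.53692197 146.09805428]]
pin3_bar [(0.94, array([632.3, -38.5,  75.2])), (0.61, array([600.8,  10.7,  19.4])), (0.56, array([ 744.5, -202.2,   -1.8]))]
pin2_bar [(0.75, array([633.7,  54.8,  68.9]))]
pin0_bar [(0.87, array([557.8,  61.3,  74.4])), (0.25, array([748.7,   4.6,  -3.4]))]
dock []
old_carrier [(0.69, array([595.9, 203.4,  24.2])), (0.55, array([598.4,   9.8,  21.4]))]
```

View pics/d_w.png

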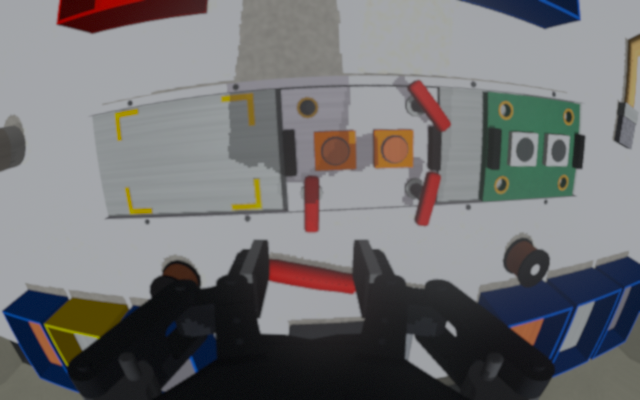

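Run:
```python
from h import *
p=cap("wrist"); c=p["color"]
crop(p,285,160,455,245,4.6,"pics/e.png")
hsv=cv2.cvtColor(c,cv2.COLOR_BGR2HSV)
m=(((hsv[...,0]<8)|(hsv[...,0]>172))&(hsv[...,1]>140)&(hsv[...,2]>60)).astype(np.uint8)
n,l,s,ce=cv2.connectedComponentsWithStats(m)
for i in range(1,n):
    if 150<s[i,4]<1500:
        r=cv2.minAreaRect(np.argwhere(l==i)[:,::-1].astype(np.float32)); (x,y),(w,h),a=r
        a=np.radians(a); v=np.array([np.cos(a),np.sin(a)])*w/2 if w>h else np.array([-np.sin(a),np.cos(a)])*h/2
        A=back(p,x+v[0],y+v[1],75);B=back(p,x-v[0],y-v[1],75)
        print(ce[i],s[i],((A+B)/2).round(1),np.linalg.norm(A-B).round(1),np.degrees(np.arctan2(*(A-B)[:2][::-1]))%180)
```

```text
[429.76935484 105.35322581] [411  82  38  48 620] [558.8  59.1  75. ] 43.6 38.100424392335405
[428.35727788 198.13610586] [418 174  21  51 529] [634.6  59.4  75. ] 43.7 169.45248999983042
[310.79320113 215.05665722] [305 198  13  33 353] [642.  -37.7  75. ] 26.9 177.1340093377032
```

>>> send_rows:
  plan: [0, 0, 0.6, 0, 0, 0, 0, 0, 0.6, 0, 0, 0, 0, 0, 0.5, 0, 0, 0, 0, 0, 0.3, 0, 0, 0, 0, 0, 0.18, 0, 0, 0, 0, 0, 0, 0, 0, 0]

```text
clock: 6.0
tool_pos: [631.7, -38.6, 70.7]
ee_rot: [-0.078, -3.14, 0.0]
wrist_force: [0.1, 0.7, 0.1]
grip_width: 0.5
```

Run:
```python
from h import *
s=st()
p=cap("wrist"); cv2.imwrite("pics/f_w.png",p["color"])
```

```text
t6.00 pos [631.7 -38.6  70.7] z [-0.  0. -1.] y [ 0.05   0.999 -0.   ] F [0.1 0.7 0.1] M [-0.03  0.01 -0.  ] g0.500 q [-0.14  0.63  0.18  1.74 -0.15  0.78  1.63]
```

View pics/f_w.png

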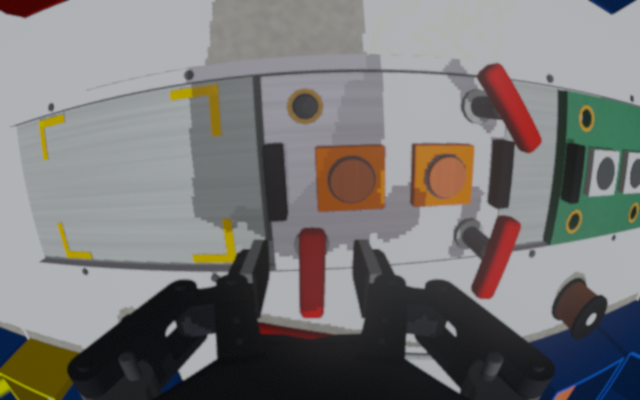

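>>> send_rows:
  plan: [0, 0, 0.03, 0, 0, 0, 0, 0, 0, 0, 0, 0, 0, 0, 0, 0, 0, 0, 0, 0, 0, 0, 0, 0, 0, 0, 0, 0, 0, 0]
  fingers: -1
  squeeze: 90

```text
clock: 6.68
tool_pos: [632.1, -38.5, 70.1]
ee_rot: [0.078, 3.14, 0.0]
wrist_force: [-1.9, 0.5, 6.7]
grip_width: 0.119
```

Run:
```python
from h import *
s=st()
```

```text
t6.67 pos [632.1 -38.5  70.1] z [ 0.001  0.    -1.   ] y [0.05  0.999 0.   ] F [-1.9  0.5  6.7] M [ 0.17  0.35 -0.  ] g0.119 q [-0.14  0.63  0.17  1.74 -0.15  0.78  1.63]
```

>>> send_rows:
  plan: [0, 0, -0.01, 0, 0, 0.35, 0, 0, -0.01, 0, 0, 0.35, 0, 0, -0.008, 0, 0, 0.35, 0, 0, -0.006, 0, 0, 0.35]

```text
clock: 7.18
tool_pos: [632.1, -38.5, 71.0]
ee_rot: [1.206, 2.9, 0.0]
wrist_force: [2.8, 0.9, -6.8]
grip_width: 0.118
```

Run:
```python
from h import *
s=st()
```

```text
t7.17 pos [632.1 -38.5  71. ] z [ 0.001 -0.    -1.   ] y [0.709 0.705 0.   ] F [ 2.8  0.9 -6.8] M [ 0.04 -0.63  0.22] g0.118 q [-0.27  0.65  0.38  1.75 -0.32  0.8   1.04]
```

>>> send_rows:
  plan: [0, 0, -0.004, 0, 0, 0.35, 0, 0, -0.004, 0, 0, 0.35, 0, 0, -0.004, 0, 0, 0.35, 0, 0, -0.004, 0, 0, 0.35, 0, 0, -0.004, 0, 0, 0.35, 0, 0, -0.004, 0, 0, 0.35]

```text
clock: 7.92
tool_pos: [633.1, -38.1, 72.1]
ee_rot: [2.542, 1.843, 0.003]
wrist_force: [7.7, -0.1, -12.4]
grip_width: 0.122
```

Run:
```python
from h import *
s=st()
```

```text
t7.92 pos [633.1 -38.1  72.1] z [ 0.002 -0.    -1.   ] y [ 0.95  -0.311  0.002] F [  7.7  -0.1 -12.4] M [-0.07 -1.57  0.29] g0.122 q [-0.46  0.72  0.68  1.77 -0.58  0.86  0.17]
```

>>> send_rows:
  plan: [0.006, 0.019, 0, 0, 0, 0.35, 0, 0, 0, 0, 0, 0.35, 0, 0, -0.003, 0, 0, 0.35, 0, 0, -0.003, 0, 0, 0.35, 0, 0, -0.003, 0, 0, 0.35]

```text
clock: 8.55
tool_pos: [634.0, -38.7, 72.8]
ee_rot: [3.096, 0.528, 0.004]
wrist_force: [2.3, -2.5, 0.4]
grip_width: 0.121
```

Run:
```python
from h import *
s=st()
go([0,0,0])
```

```text
t8.55 pos [634.  -38.7  72.8] z [ 0.002 -0.001 -1.   ] y [ 0.331 -0.943  0.002] F [ 2.3 -2.5  0.4] M [-0.41 -0.64  0.14] g0.121 q [-0.58  0.81  0.92  1.77 -0.78  0.96 -0.57]
cur jaw yaw -70.6 dyaw 0.0 world d [-634.    38.7  -72.8] | turn units [ 0.003 -0.004  0.   ] | shift units in CURRENT tool [-11.709  -4.935   1.424] in FINAL tool [-11.706  -4.933   1.456]
```

>>> send_rows:
  plan: [0, 0, -0.005, 0, 0, -0.35, 0, 0, -0.0034, 0, 0, -0.35, 0, 0, -0.0034, 0, 0, -0.35, 0, 0, -0.0034, 0, 0, -0.35, 0, 0, -0.0034, 0, 0, -0.35, 0, 0, -0.0034, 0, 0, -0.35, 0, 0, -0.0034, 0, 0, -0.35, 0, 0, -0.0034, 0, 0, -0.35]

```text
clock: 9.55
tool_pos: [632.9, -36.6, 73.7]
ee_rot: [-1.932, -2.476, -0.003]
wrist_force: [3.3, 4.2, -10.0]
grip_width: 0.118
```

Run:
```python
from h import *
s=st()
go([0,0,0])
```

```text
t9.55 pos [632.9 -36.6  73.7] z [ 0.     0.002 -1.   ] y [0.97  0.243 0.001] F [  3.3   4.2 -10. ] M [ 0.98 -0.66  0.02] g0.118 q [-0.37  0.68  0.53  1.75 -0.45  0.83  0.62]
cur jaw yaw 14.1 dyaw 0.0 world d [-632.9   36.6  -73.7] | turn units [ 0.001 -0.004  0.   ] | shift units in CURRENT tool [  3.787 -12.1     1.474] in FINAL tool [  3.789 -12.1     1.473]
```

>>> send_rows:
  plan: [0, 0, -0.002, 0, 0, -0.35, 0, 0, -0.003, 0, 0, -0.35, 0, 0, -0.003, 0, 0, -0.35, 0, 0, -0.003, 0, 0, -0.35, 0, 0, -0.003, 0, 0, -0.35, 0, 0, -0.003, 0, 0, -0.35]

```text
clock: 10.3
tool_pos: [632.4, -37.4, 74.5]
ee_rot: [-0.354, -3.121, -0.002]
wrist_force: [-0.5, 2.4, -1.2]
grip_width: 0.12
```

Run:
```python
from h import *
s=st()
p=cap("top"); crop(p,260,120,360,190,6,"pics/g.png")
```

```text
t10.30 pos [632.4 -37.4  74.5] z [-0.001  0.001 -1.   ] y [0.224 0.975 0.001] F [-0.5  2.4 -1.2] M [ 0.58  0.18 -0.07] g0.120 q [-0.18  0.63  0.23  1.74 -0.19  0.79  1.49]
```

View pics/g.png

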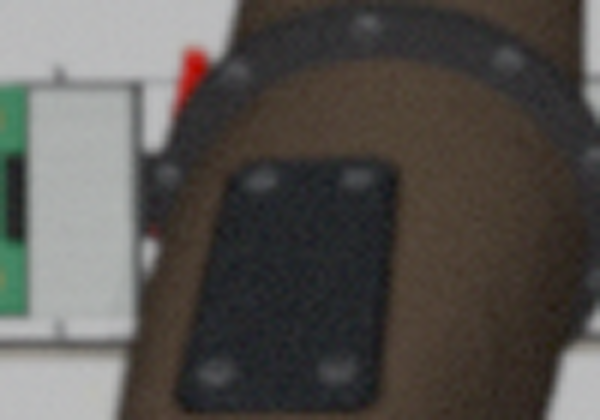

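>>> send_rows:
  plan: [0, 0, -0.004, 0, 0, 0.35, 0, 0, -0.0034, 0, 0, 0.35, 0, 0, -0.0034, 0, 0, 0.35, 0, 0, -0.0034, 0, 0, 0.35, 0, 0, -0.0034, 0, 0, 0.35, 0, 0, -0.0034, 0, 0, 0.35, 0, 0, -0.0034, 0, 0, 0.35, 0, 0, -0.0034, 0, 0, 0.35, 0, 0, -0.0034, 0, 0, 0.35]

```text
clock: 11.48
tool_pos: [633.2, -38.3, 76.1]
ee_rot: [2.546, 1.839, 0.001]
wrist_force: [4.8, 0.3, -12.0]
grip_width: 0.123
```

Run:
```python
from h import *
s=st()
```

```text
t11.47 pos [633.2 -38.3  76.1] z [ 0.001 -0.    -1.   ] y [ 0.949 -0.314  0.001] F [  4.8   0.3 -12. ] M [ 0.06 -1.07  0.08] g0.123 q [-0.46  0.72  0.69  1.76 -0.58  0.87  0.17]
```

>>> send_rows:
  plan: [0, 0, -0.001, 0, 0, 0.35, 0, 0, -0.0025, 0, 0, 0.35, 0, 0, -0.003, 0, 0, 0.35, 0, 0, -0.004, 0, 0, 0.35, 0, 0, -0.0045, 0, 0, 0.35]

```text
clock: 12.1
tool_pos: [633.7, -38.7, 77.2]
ee_rot: [3.096, 0.523, 0.003]
wrist_force: [3.9, -2.1, -8.1]
grip_width: 0.124
```

>>> send_rows:
  plan: [0, 0, -0.003, 0, 0, -0.35, 0, 0, -0.003, 0, 0, -0.35, 0, 0, -0.0034, 0, 0, -0.35, 0, 0, -0.0034, 0, 0, -0.35, 0, 0, -0.003, 0, 0, -0.35, 0, 0, -0.003, 0, 0, -0.35, 0, 0, -0.003, 0, 0, -0.35]

```text
clock: 12.98
tool_pos: [633.0, -36.7, 78.1]
ee_rot: [-2.154, -2.286, -0.003]
wrist_force: [1.5, 3.8, -6.5]
grip_width: 0.117
```

Run:
```python
from h import *
s=st()
```

```text
t12.97 pos [633.  -36.7  78.1] z [ 0.     0.002 -1.   ] y [0.998 0.059 0.   ] F [ 1.5  3.8 -6.5] M [ 1.19 -0.42 -0.11] g0.117 q [-0.41  0.69  0.59  1.76 -0.49  0.85  0.47]
```

>>> send_rows:
  plan: [0, 0, -0.003, 0, 0, -0.35, 0, 0, -0.0034, 0, 0, -0.35, 0, 0, -0.0036, 0, 0, -0.35, 0, 0, -0.004, 0, 0, -0.35, 0, 0, -0.004, 0, 0, -0.35, 0, 0, -0.004, 0, 0, -0.35]

```text
clock: 13.72
tool_pos: [632.3, -37.3, 79.0]
ee_rot: [-0.643, -3.074, -0.002]
wrist_force: [0.3, 2.2, -5.3]
grip_width: 0.12
```

>>> send_rows:
  plan: [0, 0, -0.003, 0, 0, 0.35, 0, 0, -0.0034, 0, 0, 0.35, 0, 0, -0.0034, 0, 0, 0.35, 0, 0, -0.0034, 0, 0, 0.35, 0, 0, -0.003, 0, 0, 0.35, 0, 0, -0.003, 0, 0, 0.35, 0, 0, -0.003, 0, 0, 0.35, 0, 0, -0.003, 0, 0, 0.35]

```text
clock: 14.72
tool_pos: [633.2, -38.3, 80.6]
ee_rot: [2.546, 1.839, 0.001]
wrist_force: [2.0, -0.5, -7.3]
grip_width: 0.118
```

>>> send_rows:
  plan: [0, 0, -0.002, 0, 0, 0.35, 0, 0, -0.0025, 0, 0, 0.35, 0, 0, -0.003, 0, 0, 0.35, 0, 0, -0.004, 0, 0, 0.35, 0, 0, -0.0045, 0, 0, 0.35]

```text
clock: 15.35
tool_pos: [633.7, -38.7, 81.6]
ee_rot: [3.097, 0.523, 0.003]
wrist_force: [3.0, -1.8, -7.4]
grip_width: 0.118
```

>>> send_rows:
  plan: [0, 0, -0.003, 0, 0, -0.35, 0, 0, -0.003, 0, 0, -0.35, 0, 0, -0.0034, 0, 0, -0.35, 0, 0, -0.0034, 0, 0, -0.35, 0, 0, -0.003, 0, 0, -0.35, 0, 0, -0.003, 0, 0, -0.35, 0, 0, -0.003, 0, 0, -0.35]

```text
clock: 16.23
tool_pos: [633.0, -37.4, 82.6]
ee_rot: [-2.154, -2.286, -0.002]
wrist_force: [1.6, 2.0, -3.0]
grip_width: 0.122
```

Run:
```python
from h import *
s=st()
p=cap("scene"); crop(p,240,210,370,290,5,"pics/h.png")
```

```text
t16.23 pos [633.  -37.4  82.6] z [ 0.     0.001 -1.   ] y [0.998 0.059 0.001] F [ 1.6  2.  -3. ] M [ 0.55 -0.18 -0.05] g0.122 q [-0.41  0.68  0.6   1.75 -0.49  0.86  0.47]
```

View pics/h.png

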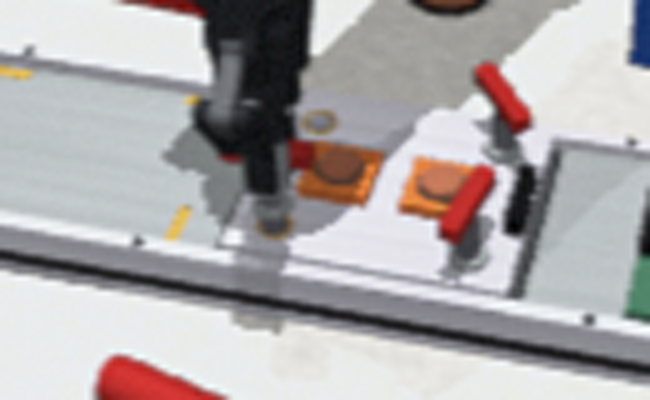

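>>> send_rows:
  plan: [0, 0, -0.004, 0, 0, -0.35, 0, 0, -0.004, 0, 0, -0.35, 0, 0, -0.004, 0, 0, -0.35, 0, 0, -0.004, 0, 0, -0.35, 0, 0, -0.004, 0, 0, -0.35, 0, 0, -0.004, 0, 0, -0.35]

```text
clock: 17.02
tool_pos: [632.5, -39.0, 83.7]
ee_rot: [-0.649, -3.074, 0.001]
wrist_force: [0.1, -1.0, -0.6]
grip_width: 0.119
```

>>> send_rows:
  plan: [0, 0, -0.0036, 0, 0, 0.35, 0, 0, -0.0036, 0, 0, 0.35, 0, 0, -0.0036, 0, 0, 0.35, 0, 0, -0.0036, 0, 0, 0.35, 0, 0, -0.0036, 0, 0, 0.35, 0, 0, -0.0036, 0, 0, 0.35, 0, 0, -0.0036, 0, 0, 0.35, 0, 0, -0.0036, 0, 0, 0.35, 0, 0, -0.0036, 0, 0, 0.35, 0, 0, -0.0036, 0, 0, 0.35]

```text
clock: 18.27
tool_pos: [633.2, -38.5, 85.9]
ee_rot: [2.841, 1.34, 0.002]
wrist_force: [0.9, 0.6, -1.2]
grip_width: 0.12
```

>>> send_rows:
  plan: [0, 0, -0.0034, 0, 0, -0.35, 0, 0, -0.0036, 0, 0, -0.35, 0, 0, -0.0036, 0, 0, -0.35, 0, 0, -0.0036, 0, 0, -0.35, 0, 0, -0.0036, 0, 0, -0.35, 0, 0, -0.0036, 0, 0, -0.35, 0, 0, -0.0036, 0, 0, -0.35, 0, 0, -0.0036, 0, 0, -0.35, 0, 0, -0.0036, 0, 0, -0.35, 0, 0, -0.0036, 0, 0, -0.35]

```text
clock: 19.52
tool_pos: [632.5, -39.0, 87.3]
ee_rot: [-0.649, -3.074, 0.001]
wrist_force: [-0.1, -0.4, -0.7]
grip_width: 0.121
```

Run:
```python
from h import *
s=st()
```

```text
t19.52 pos [632.5 -39.   87.3] z [-0. -0. -1.] y [ 0.404  0.915 -0.   ] F [-0.1 -0.4 -0.7] M [-0.01  0.02 -0.02] g0.121 q [-0.22  0.62  0.3   1.73 -0.24  0.82  1.34]
```

>>> send_rows:
  plan: [0, 0, -0.04, 0, 0, 0, 0, 0, -0.08, 0, 0, 0, 0, 0, -0.2, 0, 0, 0, 0, 0, -0.5, 0, 0, 0, 0, 0, -0.7, 0, 0, 0, 0, 0, -0.6, 0, 0, 0, 0, 0, 0, 0, 0, 0]

```text
clock: 20.4
tool_pos: [634.3, -38.8, 196.6]
ee_rot: [0.651, 3.068, 0.002]
wrist_force: [0.5, -0.4, -1.4]
grip_width: 0.118
```

Run:
```python
from h import *
s=st()
go([385,160,190],84-90)
p=cap("scene"); crop(p,200,120,460,300,3,"pics/i.png")
q=cap("top"); crop(q,200,110,420,270,3.6,"pics/i2.png")
for n in ("pin_bin",): print([(round(d["score"],2),np.round(d["position"])) for d in mark_of(q,n)+mark_of(p,n)])
```

```text
t20.40 pos [634.3 -38.8 196.6] z [ 0.005  0.    -1.   ] y [0.406 0.914 0.002] F [ 0.5 -0.4 -1.4] M [ 0.03  0.09 -0.03] g0.118 q [-0.25  0.5   0.35  1.64 -0.19  1.03  1.3 ]
cur jaw yaw 66.0 dyaw -72.0 world d [-249.3  198.8   -6.6] | turn units [0.01  0.005 2.401] | shift units in CURRENT tool [6.171 1.608 0.106] in FINAL tool [ 3.432 -5.374  0.132]
[(0.85, array([167., 311.,  -0.])), (0.76, array([388., 183.,  -2.])), (0.7, array([386., 183.,   2.])), (0.69, array([165., 308.,  -3.])), (0.47, array([749.,   3.,   1.]))]
```

View pics/i.png

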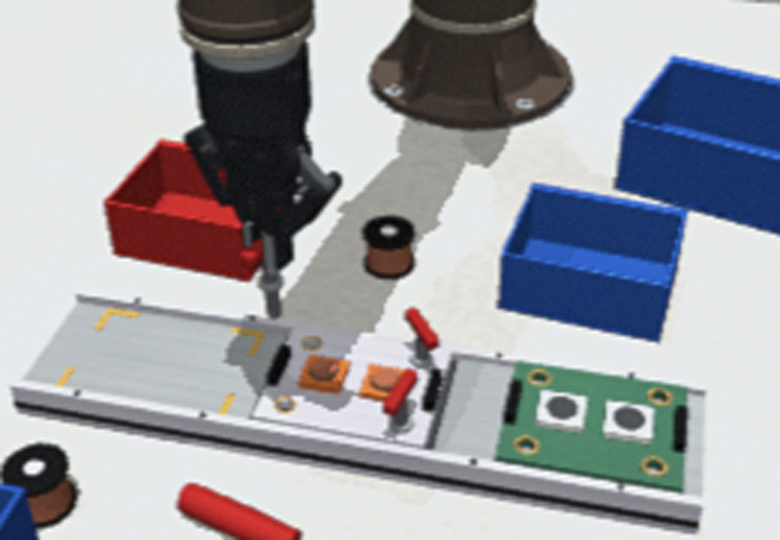

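>>> send_rows:
  plan: [0.6, 0.18, 0, 0, 0, 0, 0.7, 0.18, 0, 0, 0, 0, 0.7, 0.18, 0, 0, 0, 0, 0.7, 0.18, 0, 0, 0, 0, 0.7, 0.18, 0, 0, 0, 0, 0.7, 0.18, 0, 0, 0, 0, 0.7, 0.18, 0, 0, 0, 0, 0.7, 0.18, 0, 0, 0, 0, 0.7, 0.18, 0, 0, 0, 0, 0, 0, 0, 0, 0, 0, 0, 0, 0, 0, 0, 0]

```text
clock: 21.98
tool_pos: [382.0, 160.4, 193.1]
ee_rot: [-0.649, -3.074, 0.001]
wrist_force: [-0.2, -0.3, -1.1]
grip_width: 0.12
```

Run:
```python
from h import *
s=st()
go([386,162,77])
p=cap("wrist"); cv2.imwrite("pics/j.png",p["color"])
print([(round(d["score"],2),np.round(d["position"])) for d in mark_of(p,"pin_bin")])
```

```text
t21.98 pos [382.  160.4 193.1] z [-0.    -0.001 -1.   ] y [ 0.404  0.915 -0.001] F [-0.2 -0.3 -1.1] M [-0.03 -0.01  0.02] g0.120 q [-0.76  0.15  0.26  2.14 -0.05  0.85  0.69]
cur jaw yaw 66.2 dyaw 0.0 world d [   4.     1.6 -116.1] | turn units [-0.001 -0.    -0.   ] | shift units in CURRENT tool [-0.061  0.062  2.321] in FINAL tool [-0.061  0.061  2.321]
[(0.83, array([380., 186.,   2.])), (0.23, array([508., 442.,  -1.]))]
```

View pics/j.png

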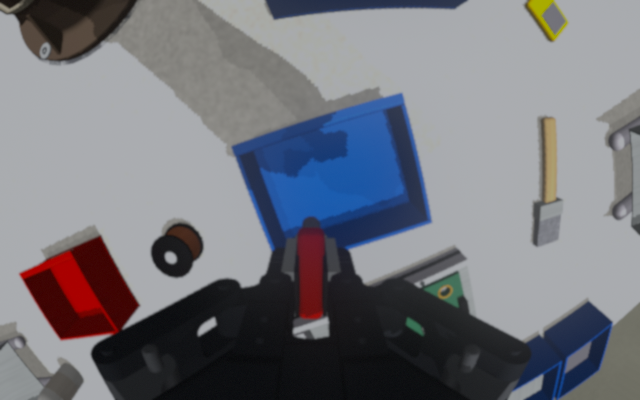

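>>> send_rows:
  plan: [-0.03, 0.06, 0.5, 0, 0, 0, 0, 0, 0.6, 0, 0, 0, 0, 0, 0.6, 0, 0, 0, 0, 0, 0.4, 0, 0, 0, 0, 0, 0.2, 0, 0, 0, 0, 0, 0, 0, 0, 0]

```text
clock: 22.82
tool_pos: [384.6, 162.4, 78.0]
ee_rot: [-0.65, -3.073, 0.001]
wrist_force: [-0.1, -0.1, -0.6]
grip_width: 0.115
```

>>> send_rows:
  plan: [0, 0, 0, 0, 0, 0, 0, 0, 0, 0, 0, 0, 0, 0, 0, 0, 0, 0, 0, 0, -0.2, 0, 0, 0, 0, 0, -0.6, 0, 0, 0, 0, 0, -0.8, 0, 0, 0, 0, 0, -0.8, 0, 0, 0, 0, 0, 0, 0, 0, 0]
  fingers: 0

```text
clock: 23.82
tool_pos: [386.1, 163.7, 201.6]
ee_rot: [0.648, 3.07, 0.007]
wrist_force: [0.8, 0.4, 0.8]
grip_width: 0.498
```

Run:
```python
from h import *
s=st()
p=cap("wrist"); cv2.imwrite("pics/k.png",p["color"])
go([632.5,57,180],79.5); go([558,58.5,180],-52)
```

```text
t23.82 pos [386.1 163.7 201.6] z [ 0.005  0.004 -1.   ] y [0.404 0.915 0.005] F [0.8 0.4 0.8] M [ 0.01  0.04 -0.03] g0.498 q [-0.77  0.14  0.27  2.13 -0.05  0.87  0.69]
cur jaw yaw 66.2 dyaw 13.3 world d [ 247.3 -106.4  -20. ] | turn units [ 0.006  0.004 -0.444] | shift units in CURRENT tool [-5.384  0.052  0.409] in FINAL tool [-5.252 -1.19   0.4  ]
cur jaw yaw 66.2 dyaw 61.8 world d [ 172.8 -104.9  -20. ] | turn units [ 0.004  0.006 -2.061] | shift units in CURRENT tool [-4.009 -0.523  0.405] in FINAL tool [-1.433 -3.781  0.4  ]
```

View pics/k.png

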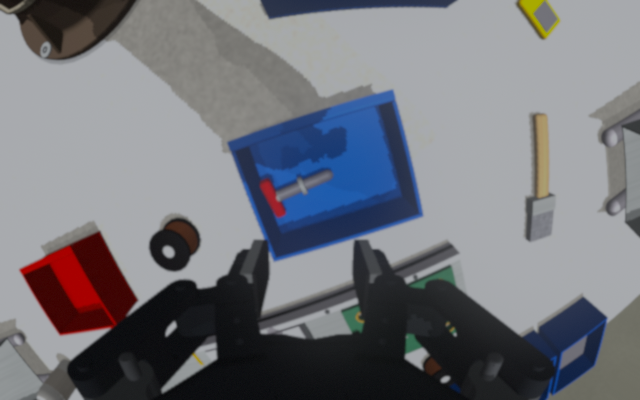

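>>> send_rows:
  plan: [-0.673, 0.007, 0.05, 0, 0, 0, -0.673, 0.007, 0.05, 0, 0, 0, -0.673, 0.007, 0.05, 0, 0, 0, -0.673, 0.007, 0.05, 0, 0, 0, -0.673, 0.007, 0.05, 0, 0, 0, -0.673, 0.007, 0.05, 0, 0, 0, -0.673, 0.007, 0.05, 0, 0, 0, -0.673, 0.007, 0.05, 0, 0, 0, 0, 0, 0, 0, 0, -0.24, 0, 0, 0, 0, 0, -0.24, 0, 0, 0, 0, 0, 0]

```text
clock: 25.25
tool_pos: [631.2, 56.4, 177.2]
ee_rot: [-0.26, -3.129, 0.001]
wrist_force: [-0.3, 0.0, 0.1]
grip_width: 0.5
```

Run:
```python
from h import *
s=st()
go([632.5,57,69.5],80.5)
p=cap("wrist"); cv2.imwrite("pics/l.png",p["color"])
for n in ("pin2_bar","pin0_bar"): print([(round(d["score"],2),np.round(d["position"],1)) for d in mark_of(p,n)])
```

```text
t25.25 pos [631.2  56.4 177.2] z [-0.002 -0.    -1.   ] y [ 0.165  0.986 -0.001] F [-0.3  0.   0.1] M [-0.03 -0.02  0.01] g0.500 q [-0.36  0.52  0.27  1.65 -0.16  1.    1.38]
cur jaw yaw 80.5 dyaw 0.0 world d [   1.3    0.6 -107.7] | turn units [-0.001 -0.004 -0.   ] | shift units in CURRENT tool [-0.029  0.018  2.154] in FINAL tool [-0.024  0.017  2.154]
[(0.9, array([631.4,  55.9,  69.4]))]
[(0.75, array([560.3,  62.2,  73.6]))]
```

View pics/l.png

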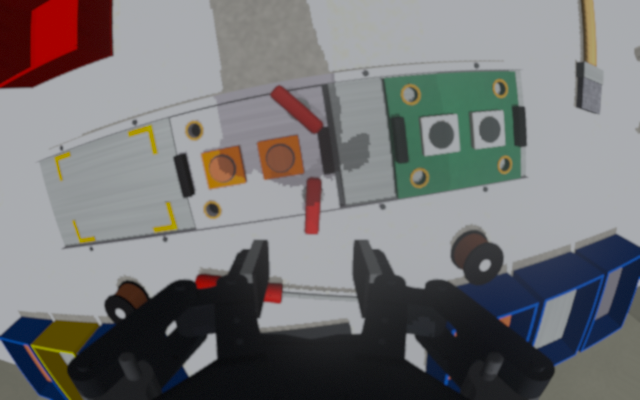

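>>> send_rows:
  plan: [-0.02, 0.01, 0.6, 0, 0, 0, 0, 0, 0.6, 0, 0, 0, 0, 0, 0.5, 0, 0, 0, 0, 0, 0.3, 0, 0, 0, 0, 0, 0.13, 0, 0, 0, 0, 0, 0, 0, 0, 0]

```text
clock: 26.15
tool_pos: [633.1, 57.0, 72.1]
ee_rot: [0.259, 3.131, -0.0]
wrist_force: [0.8, -1.1, -0.0]
grip_width: 0.503
```

>>> send_rows:
  plan: [0, 0, 0, 0, 0, 0, 0, 0, 0, 0, 0, 0, 0, 0, 0, 0, 0, 0, 0, 0, 0, 0, 0, 0]
  fingers: -1
  squeeze: 90

```text
clock: 26.65
tool_pos: [633.6, 57.5, 73.0]
ee_rot: [0.258, 3.129, 0.002]
wrist_force: [-0.7, 1.2, 6.5]
grip_width: 0.117
```

Run:
```python
from h import *
s=st()
```

```text
t26.65 pos [633.6  57.5  73. ] z [ 0.002  0.001 -1.   ] y [0.164 0.986 0.001] F [-0.7  1.2  6.5] M [ 0.27  0.24 -0.17] g0.117 q [-0.33  0.64  0.24  1.73 -0.2   0.79  1.41]
```

>>> send_rows:
  plan: [0, 0, -0.01, 0, 0, 0.35, 0, 0, -0.01, 0, 0, 0.35, 0, 0, -0.007, 0, 0, 0.35, 0, 0, -0.0034, 0, 0, 0.35]

```text
clock: 27.15
tool_pos: [633.3, 56.6, 73.9]
ee_rot: [1.371, 2.825, 0.0]
wrist_force: [-0.3, -0.9, -0.1]
grip_width: 0.118
```

Run:
```python
from h import *
s=st()
```

```text
t27.15 pos [633.3  56.6  73.9] z [ 0.001 -0.    -1.   ] y [0.786 0.619 0.001] F [-0.3 -0.9 -0.1] M [-0.06 -0.02  0.19] g0.118 q [-0.46  0.66  0.44  1.75 -0.37  0.82  0.82]
```

>>> send_rows:
  plan: [0, 0, -0.005, 0, 0, 0.35, 0, 0, -0.0036, 0, 0, 0.35, 0, 0, -0.0036, 0, 0, 0.35, 0, 0, -0.0036, 0, 0, 0.35, 0, 0, -0.0036, 0, 0, 0.35]

```text
clock: 27.78
tool_pos: [633.2, 57.7, 74.4]
ee_rot: [-2.479, -1.929, -0.001]
wrist_force: [2.0, 1.1, -5.8]
grip_width: 0.12
```

Run:
```python
from h import *
s=st()
```

```text
t27.77 pos [633.2  57.7  74.4] z [ 0.001  0.001 -1.   ] y [ 0.969 -0.246  0.   ] F [ 2.   1.1 -5.8] M [ 0.26 -0.51  0.05] g0.120 q [-0.61  0.72  0.69  1.76 -0.58  0.88  0.09]
```

>>> send_rows:
  plan: [0, 0, -0.003, 0, 0, 0.35, 0, 0, -0.003, 0, 0, 0.35, 0, 0, -0.003, 0, 0, 0.35, 0, 0, -0.0036, 0, 0, 0.35, 0, 0, -0.004, 0, 0, 0.35]

```text
clock: 28.4
tool_pos: [633.3, 56.9, 75.3]
ee_rot: [3.077, 0.633, 0.001]
wrist_force: [1.4, -1.1, -7.4]
grip_width: 0.118
```

>>> send_rows:
  plan: [0, 0, -0.003, 0, 0, -0.35, 0, 0, -0.003, 0, 0, -0.35, 0, 0, -0.0034, 0, 0, -0.35, 0, 0, -0.0034, 0, 0, -0.35, 0, 0, -0.003, 0, 0, -0.35, 0, 0, -0.003, 0, 0, -0.35, 0, 0, -0.003, 0, 0, -0.35]

```text
clock: 29.28
tool_pos: [633.0, 58.4, 75.9]
ee_rot: [-2.072, -2.361, -0.002]
wrist_force: [2.4, 2.0, -7.5]
grip_width: 0.115
```

Run:
```python
from h import *
s=st()
```

```text
t29.27 pos [633.   58.4  75.9] z [ 0.     0.001 -1.   ] y [0.992 0.13  0.   ] F [ 2.4  2.  -7.5] M [ 0.47 -0.64 -0.21] g0.115 q [-0.56  0.69  0.6   1.75 -0.5   0.85  0.4 ]
```

>>> send_rows:
  plan: [0, 0, -0.003, 0, 0, -0.35, 0, 0, -0.0034, 0, 0, -0.35, 0, 0, -0.0036, 0, 0, -0.35, 0, 0, -0.004, 0, 0, -0.35, 0, 0, -0.004, 0, 0, -0.35, 0, 0, -0.004, 0, 0, -0.35]

```text
clock: 30.02
tool_pos: [633.2, 58.2, 77.1]
ee_rot: [0.534, 3.095, 0.002]
wrist_force: [4.0, 3.9, -9.3]
grip_width: 0.115
```

>>> send_rows:
  plan: [0, 0, -0.003, 0, 0, 0.35, 0, 0, -0.0034, 0, 0, 0.35, 0, 0, -0.0034, 0, 0, 0.35, 0, 0, -0.0034, 0, 0, 0.35, 0, 0, -0.003, 0, 0, 0.35, 0, 0, -0.003, 0, 0, 0.35, 0, 0, -0.003, 0, 0, 0.35, 0, 0, -0.003, 0, 0, 0.35]

```text
clock: 31.02
tool_pos: [633.2, 56.8, 78.6]
ee_rot: [2.48, 1.928, 0.0]
wrist_force: [1.6, -1.9, -5.3]
grip_width: 0.116
```

>>> send_rows:
  plan: [0, 0, -0.0025, 0, 0, 0.35, 0, 0, -0.003, 0, 0, 0.35, 0, 0, -0.003, 0, 0, 0.35, 0, 0, -0.004, 0, 0, 0.35, 0, 0, -0.0045, 0, 0, 0.35]

```text
clock: 31.65
tool_pos: [633.2, 57.0, 79.4]
ee_rot: [3.077, 0.633, 0.001]
wrist_force: [3.0, -0.9, -8.5]
grip_width: 0.119
```

>>> send_rows:
  plan: [0, 0, -0.003, 0, 0, -0.35, 0, 0, -0.003, 0, 0, -0.35, 0, 0, -0.0034, 0, 0, -0.35, 0, 0, -0.0034, 0, 0, -0.35, 0, 0, -0.003, 0, 0, -0.35, 0, 0, -0.003, 0, 0, -0.35, 0, 0, -0.003, 0, 0, -0.35]

```text
clock: 32.52
tool_pos: [633.1, 58.3, 80.4]
ee_rot: [-2.072, -2.361, -0.002]
wrist_force: [0.8, 3.4, -3.1]
grip_width: 0.116
```

Run:
```python
from h import *
s=st()
```

```text
t32.52 pos [633.1  58.3  80.4] z [ 0.     0.001 -1.   ] y [0.992 0.13  0.001] F [ 0.8  3.4 -3.1] M [ 0.69 -0.36 -0.08] g0.116 q [-0.56  0.69  0.6   1.75 -0.5   0.86  0.4 ]
```

>>> send_rows:
  plan: [0, 0, -0.004, 0, 0, -0.35, 0, 0, -0.0038, 0, 0, -0.35, 0, 0, -0.0036, 0, 0, -0.35, 0, 0, -0.004, 0, 0, -0.35, 0, 0, -0.004, 0, 0, -0.35, 0, 0, -0.004, 0, 0, -0.35]

```text
clock: 33.28
tool_pos: [633.4, 58.2, 82.1]
ee_rot: [0.533, 3.095, 0.002]
wrist_force: [0.5, 1.1, -2.0]
grip_width: 0.115
```

>>> send_rows:
  plan: [0, 0, -0.003, 0, 0, 0.35, 0, 0, -0.0034, 0, 0, 0.35, 0, 0, -0.0034, 0, 0, 0.35, 0, 0, -0.0034, 0, 0, 0.35, 0, 0, -0.0034, 0, 0, 0.35, 0, 0, -0.0034, 0, 0, 0.35, 0, 0, -0.003, 0, 0, 0.35, 0, 0, -0.003, 0, 0, 0.35]

```text
clock: 34.28
tool_pos: [633.1, 56.8, 83.1]
ee_rot: [2.48, 1.928, 0.0]
wrist_force: [1.9, -0.9, -4.7]
grip_width: 0.116
```

>>> send_rows:
  plan: [0, 0, -0.003, 0, 0, 0.35, 0, 0, -0.003, 0, 0, 0.35, 0, 0, -0.003, 0, 0, 0.35, 0, 0, -0.004, 0, 0, 0.35, 0, 0, -0.0045, 0, 0, 0.35]

```text
clock: 34.9
tool_pos: [633.1, 57.0, 83.9]
ee_rot: [3.077, 0.633, 0.001]
wrist_force: [1.1, -1.4, -6.7]
grip_width: 0.12
```

>>> send_rows:
  plan: [0, 0, -0.0034, 0, 0, -0.35, 0, 0, -0.0034, 0, 0, -0.35, 0, 0, -0.0034, 0, 0, -0.35, 0, 0, -0.0034, 0, 0, -0.35, 0, 0, -0.0034, 0, 0, -0.35, 0, 0, -0.0034, 0, 0, -0.35, 0, 0, -0.0034, 0, 0, -0.35]

```text
clock: 35.78
tool_pos: [633.2, 58.2, 85.1]
ee_rot: [-2.072, -2.361, -0.002]
wrist_force: [2.2, 1.5, -4.3]
grip_width: 0.119
```

Run:
```python
from h import *
s=st()
```

```text
t35.77 pos [633.2  58.2  85.1] z [ 0.001  0.001 -1.   ] y [0.992 0.13  0.001] F [ 2.2  1.5 -4.3] M [ 0.55 -0.41 -0.01] g0.119 q [-0.57  0.68  0.61  1.75 -0.5   0.87  0.4 ]
```

12.1 mm drawn; about 5 mm more.

>>> send_rows:
  plan: [0, 0, -0.0036, 0, 0, -0.35, 0, 0, -0.0038, 0, 0, -0.35, 0, 0, -0.004, 0, 0, -0.35, 0, 0, -0.004, 0, 0, -0.35, 0, 0, -0.004, 0, 0, -0.35, 0, 0, -0.004, 0, 0, -0.35]

```text
clock: 36.52
tool_pos: [633.4, 57.4, 86.7]
ee_rot: [0.534, 3.095, 0.001]
wrist_force: [0.8, 0.9, -1.8]
grip_width: 0.117
```

>>> send_rows:
  plan: [0, 0, -0.0036, 0, 0, 0.35, 0, 0, -0.0036, 0, 0, 0.35, 0, 0, -0.0036, 0, 0, 0.35, 0, 0, -0.0036, 0, 0, 0.35, 0, 0, -0.0036, 0, 0, 0.35, 0, 0, -0.0036, 0, 0, 0.35, 0, 0, -0.0036, 0, 0, 0.35, 0, 0, -0.0036, 0, 0, 0.35, 0, 0, -0.0036, 0, 0, 0.35, 0, 0, -0.0036, 0, 0, 0.35]

```text
clock: 37.78
tool_pos: [633.0, 57.1, 88.3]
ee_rot: [-2.79, -1.444, -0.001]
wrist_force: [0.2, -0.3, -1.5]
grip_width: 0.117
```

>>> send_rows:
  plan: [0, 0, -0.0036, 0, 0, -0.35, 0, 0, -0.0036, 0, 0, -0.35, 0, 0, -0.0036, 0, 0, -0.35, 0, 0, -0.0036, 0, 0, -0.35, 0, 0, -0.0036, 0, 0, -0.35, 0, 0, -0.0036, 0, 0, -0.35, 0, 0, -0.0036, 0, 0, -0.35, 0, 0, -0.0036, 0, 0, -0.35, 0, 0, -0.004, 0, 0, -0.35, 0, 0, -0.004, 0, 0, -0.35]

```text
clock: 39.02
tool_pos: [632.9, 57.0, 90.2]
ee_rot: [0.534, 3.096, 0.0]
wrist_force: [0.1, -0.5, -0.8]
grip_width: 0.119
```

Run:
```python
from h import *
s=st()
```

```text
t39.02 pos [632.9  57.   90.2] z [ 0.  0. -1.] y [0.335 0.942 0.   ] F [ 0.1 -0.5 -0.8] M [ 0.03 -0.06  0.04] g0.119 q [-0.38  0.62  0.31  1.73 -0.25  0.83  1.27]
```

>>> send_rows:
  plan: [0, 0, -0.04, 0, 0, 0, 0, 0, -0.08, 0, 0, 0, 0, 0, -0.2, 0, 0, 0, 0, 0, -0.5, 0, 0, 0, 0, 0, -0.7, 0, 0, 0, 0, 0, -0.6, 0, 0, 0, 0, 0, 0, 0, 0, 0]

```text
clock: 39.9
tool_pos: [634.4, 57.2, 199.2]
ee_rot: [0.545, 3.089, 0.003]
wrist_force: [0.5, -0.1, -1.4]
grip_width: 0.118
```

Run:
```python
from h import *
s=st()
go([386,200,190])
p=cap("scene"); crop(p,200,120,460,300,3,"pics/m.png")
q=cap("top"); crop(q,200,190,290,270,6,"pics/m2.png")
for n in ("pin_bin",): print([(round(d["score"],2),np.round(d["position"])) for d in mark_of(q,n)+mark_of(p,n)])
```

```text
t39.90 pos [634.4  57.2 199.2] z [ 0.005  0.001 -1.   ] y [0.342 0.94  0.003] F [ 0.5 -0.1 -1.4] M [-0.    0.02 -0.02] g0.118 q [-0.41  0.5   0.36  1.63 -0.2   1.04  1.23]
cur jaw yaw 70.0 dyaw 0.0 world d [-248.4  142.8   -9.2] | turn units [ 0.005  0.008 -0.   ] | shift units in CURRENT tool [5.647 0.983 0.162] in FINAL tool [5.646 0.984 0.185]
[(0.64, array([ 743., -202.,    2.])), (0.81, array([167., 311.,   0.])), (0.8, array([385., 184.,  -2.]))]
```

View pics/m.png

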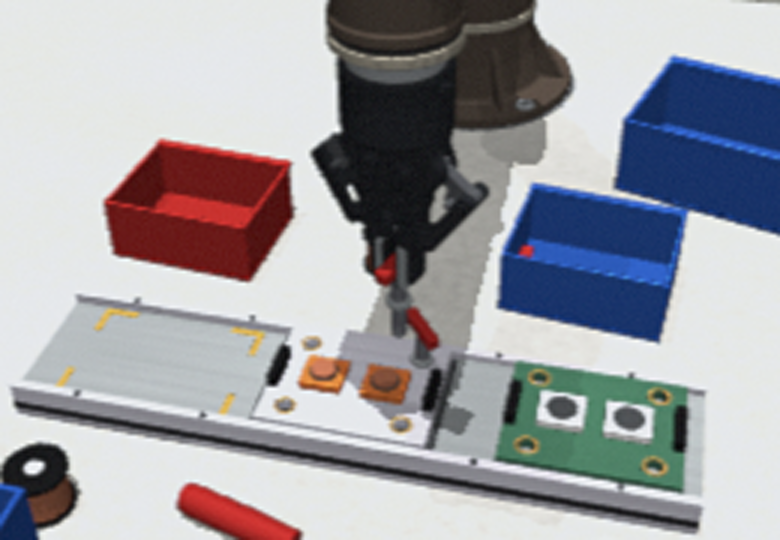

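View pics/m2.png

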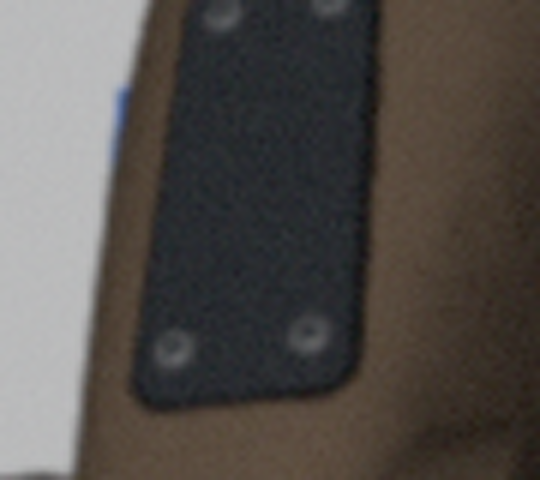

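>>> send_rows:
  plan: [0.6, 0.12, 0, 0, 0, 0, 0.72, 0.123, 0, 0, 0, 0, 0.72, 0.123, 0, 0, 0, 0, 0.72, 0.123, 0, 0, 0, 0, 0.72, 0.123, 0, 0, 0, 0, 0.72, 0.123, 0, 0, 0, 0, 0.72, 0.123, 0, 0, 0, 0, 0.72, 0.123, 0, 0, 0, 0, 0, 0, 0, 0, 0, 0, 0, 0, 0, 0, 0, 0]

```text
clock: 41.35
tool_pos: [384.7, 199.0, 195.7]
ee_rot: [-0.544, -3.094, 0.001]
wrist_force: [-0.1, -0.4, -1.6]
grip_width: 0.12
```

Run:
```python
from h import *
s=st()
go([386,200,85])
p=cap("wrist"); cv2.imwrite("pics/n.png",p["color"])
print([(round(d["score"],2),np.round(d["position"])) for d in mark_of(p,"pin_bin")])
```

```text
t41.35 pos [384.7 199.  195.7] z [-0. -0. -1.] y [ 0.341  0.94  -0.   ] F [-0.1 -0.4 -1.6] M [0.01 0.02 0.02] g0.120 q [-0.86  0.18  0.3   2.1  -0.07  0.87  0.7 ]
cur jaw yaw 70.1 dyaw 0.0 world d [   1.3    1.  -110.7] | turn units [-0.001 -0.    -0.   ] | shift units in CURRENT tool [-0.017  0.028  2.213] in FINAL tool [-0.017  0.027  2.213]
[(0.75, array([509., 439.,   1.]))]
```

View pics/n.png

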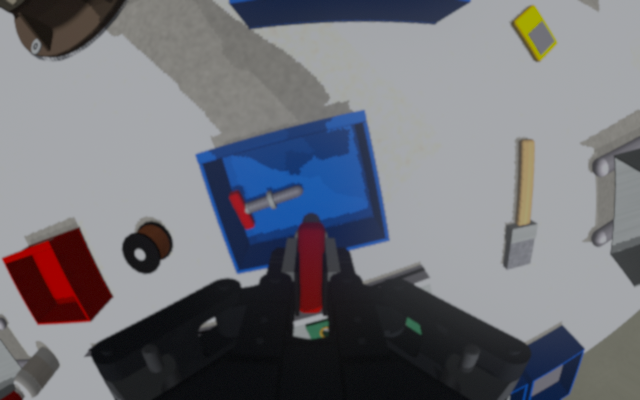

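>>> send_rows:
  plan: [0, 0.03, 0.5, 0, 0, 0, 0, 0, 0.6, 0, 0, 0, 0, 0, 0.5, 0, 0, 0, 0, 0, 0.35, 0, 0, 0, 0, 0, 0.2, 0, 0, 0, 0, 0, 0, 0, 0, 0]

```text
clock: 42.2
tool_pos: [385.2, 200.2, 88.0]
ee_rot: [-0.545, -3.093, 0.002]
wrist_force: [-0.5, 0.6, -1.1]
grip_width: 0.115
```

>>> send_rows:
  plan: [0, 0, 0, 0, 0, 0, 0, 0, 0, 0, 0, 0, 0, 0, 0, 0, 0, 0, 0, 0, -0.2, 0, 0, 0, 0, 0, -0.6, 0, 0, 0, 0, 0, -0.8, 0, 0, 0, 0, 0, -0.7, 0, 0, 0, 0, 0, 0, 0, 0, 0]
  fingers: 0

```text
clock: 43.2
tool_pos: [386.4, 201.6, 206.4]
ee_rot: [0.543, 3.091, 0.007]
wrist_force: [-0.1, -0.1, 1.1]
grip_width: 0.502
```

Run:
```python
from h import *
s=st()
p=cap("wrist"); cv2.imwrite("pics/o.png",p["color"])
go([558,58,180],-52); go([558,58,180],180-52)
```

```text
t43.20 pos [386.4 201.6 206.4] z [ 0.004  0.004 -1.   ] y [0.341 0.94  0.005] F [-0.1 -0.1  1.1] M [ 0.01  0.02 -0.01] g0.502 q [-0.87  0.17  0.31  2.09 -0.07  0.89  0.7 ]
cur jaw yaw 70.1 dyaw 57.9 world d [ 172.4 -143.1  -24.9] | turn units [ 0.004  0.005 -1.931] | shift units in CURRENT tool [-4.217 -1.517  0.499] in FINAL tool [-0.955 -4.378  0.497]
cur jaw yaw 70.1 dyaw 57.9 world d [ 172.4 -143.1  -24.9] | turn units [ 0.004  0.005 -1.931] | shift units in CURRENT tool [-4.217 -1.517  0.499] in FINAL tool [-0.955 -4.378  0.497]
```

View pics/o.png

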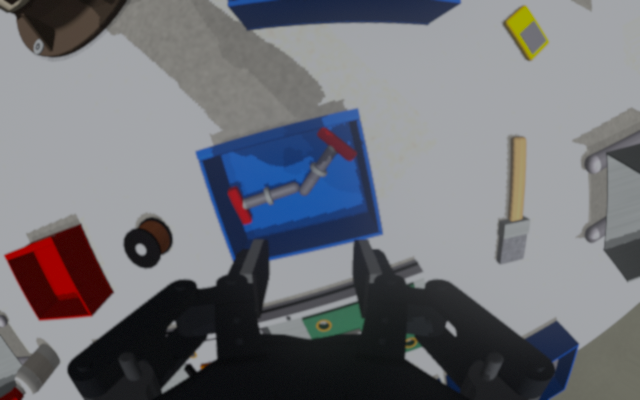

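>>> send_rows:
  plan: [-0.6, -0.217, 0.05, 0, 0, 0, -0.603, -0.217, 0.05, 0, 0, 0, -0.603, -0.217, 0.05, 0, 0, 0, -0.603, -0.217, 0.05, 0, 0, 0, -0.603, -0.217, 0.05, 0, 0, 0, -0.603, -0.217, 0.05, 0, 0, 0, -0.603, -0.217, 0.05, 0, 0, 0]

```text
clock: 44.12
tool_pos: [557.4, 56.6, 184.7]
ee_rot: [-0.544, -3.092, 0.001]
wrist_force: [0.4, -0.4, 0.6]
grip_width: 0.503
```

>>> send_rows:
  plan: [0, 0, 0, 0, 0, -0.322, 0, 0, 0, 0, 0, -0.322, 0, 0, 0, 0, 0, -0.322, 0, 0, 0, 0, 0, -0.322, 0, 0, 0, 0, 0, -0.322, 0, 0, 0, 0, 0, -0.322, 0, 0, 0, 0, 0, 0]

```text
clock: 45.0
tool_pos: [556.7, 57.1, 185.0]
ee_rot: [1.021, -2.969, -0.001]
wrist_force: [-0.9, 0.4, -0.1]
grip_width: 0.496
```

Run:
```python
from h import *
s=st()
go([557.5,57.5,69.5],128)
p=cap("wrist"); cv2.imwrite("pics/q.png",p["color"])
print(proj(p,[557.5,57.5,77]))
for n in ("pin0_bar",): print([(round(d["score"],2),np.round(d["position"],1)) for d in mark_of(p,n)])
```

```text
t45.00 pos [556.7  57.1 185. ] z [-0.002 -0.    -1.   ] y [-0.615  0.789  0.001] F [-0.9  0.4 -0.1] M [-0.02  0.03  0.01] g0.496 q [-0.31  0.39  0.15  1.82 -0.07  0.93  2.11]
cur jaw yaw 127.9 dyaw 0.1 world d [   0.8    0.4 -115.5] | turn units [ 0.002 -0.003 -0.002] | shift units in CURRENT tool [-0.021 -0.005  2.309] in FINAL tool [-0.017 -0.003  2.309]
[309.94065736 201.53820185]
[(0.69, array([558.2,  58.8,  74.2]))]
```

View pics/q.png

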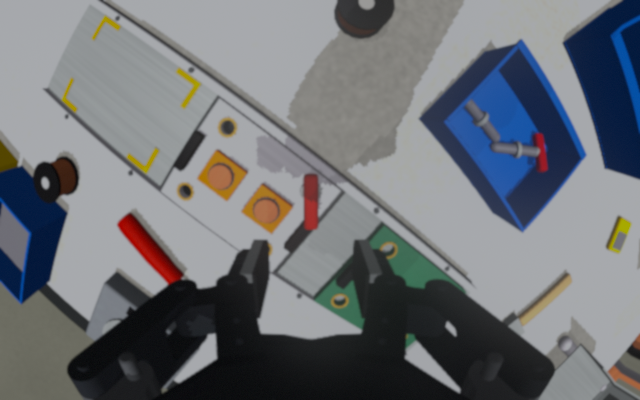

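Bar (311,202) is vertical and centred between the jaws. Descend and grip.

>>> send_rows:
  plan: [-0.02, 0, 0.6, 0, 0, 0, 0, 0, 0.6, 0, 0, 0, 0, 0, 0.5, 0, 0, 0, 0, 0, 0.35, 0, 0, 0, 0, 0, 0.22, 0, 0, 0, 0, 0, 0, 0, 0, 0]

```text
clock: 45.85
tool_pos: [557.7, 58.0, 71.8]
ee_rot: [1.021, -2.969, -0.0]
wrist_force: [-0.4, 0.8, -0.7]
grip_width: 0.501
```

>>> send_rows:
  plan: [0, 0, 0, 0, 0, 0, 0, 0, 0, 0, 0, 0, 0, 0, 0, 0, 0, 0, 0, 0, 0, 0, 0, 0]
  fingers: -1
  squeeze: 90

```text
clock: 46.35
tool_pos: [558.6, 58.2, 73.5]
ee_rot: [-1.022, 2.969, 0.0]
wrist_force: [-1.7, 1.0, 5.9]
grip_width: 0.12
```

Run:
```python
from h import *
s=st()
```

```text
t46.35 pos [558.6  58.2  73.5] z [ 0.001  0.001 -1.   ] y [-0.616  0.788 -0.   ] F [-1.7  1.   5.9] M [ 0.14  0.42 -0.02] g0.120 q [-0.29  0.54  0.12  1.92 -0.1   0.69  2.13]
```

>>> send_rows:
  plan: [0, 0, -0.01, 0, 0, 0.35, 0, 0, -0.01, 0, 0, 0.35, 0, 0, -0.007, 0, 0, 0.35, 0, 0, -0.0036, 0, 0, 0.35, 0, 0, -0.0036, 0, 0, 0.35]

```text
clock: 46.98
tool_pos: [558.5, 56.9, 74.4]
ee_rot: [0.406, 3.114, -0.001]
wrist_force: [-0.8, -3.8, -5.5]
grip_width: 0.116
```

Run:
```python
from h import *
s=st()
```

```text
t46.98 pos [558.5  56.9  74.4] z [ 0.001 -0.001 -1.   ] y [ 0.257  0.967 -0.001] F [-0.8 -3.8 -5.5] M [-1.09 -0.11  0.09] g0.116 q [-0.47  0.56  0.38  1.93 -0.31  0.71  1.41]
```

>>> send_rows:
  plan: [0, 0, -0.0034, 0, 0, 0.35, 0, 0, -0.0034, 0, 0, 0.35, 0, 0, -0.0034, 0, 0, 0.35, 0, 0, -0.0034, 0, 0, 0.35, 0, 0, -0.0034, 0, 0, 0.35, 0, 0, -0.0034, 0, 0, 0.35]

```text
clock: 47.72
tool_pos: [557.8, 57.9, 75.0]
ee_rot: [-1.973, -2.444, 0.001]
wrist_force: [-1.0, -0.8, -2.9]
grip_width: 0.114
```

Run:
```python
from h import *
s=st()
```

```text
t47.73 pos [557.8  57.9  75. ] z [-0.001 -0.    -1.   ] y [ 0.977  0.211 -0.001] F [-1.  -0.8 -2.9] M [-0.38  0.28 -0.03] g0.114 q [-0.67  0.62  0.69  1.95 -0.57  0.77  0.56]
```

>>> send_rows:
  plan: [0, 0, -0.004, 0, 0, 0.35, 0, 0, -0.004, 0, 0, 0.35, 0, 0, -0.004, 0, 0, 0.35, 0, 0, -0.004, 0, 0, 0.35]

```text
clock: 48.22
tool_pos: [557.2, 58.2, 75.6]
ee_rot: [-2.717, -1.575, 0.002]
wrist_force: [-3.6, -1.2, -2.7]
grip_width: 0.116
```

>>> send_rows:
  plan: [0, 0, -0.0034, 0, 0, -0.35, 0, 0, -0.0034, 0, 0, -0.35, 0, 0, -0.0034, 0, 0, -0.35, 0, 0, -0.0034, 0, 0, -0.35, 0, 0, -0.0034, 0, 0, -0.35, 0, 0, -0.0034, 0, 0, -0.35, 0, 0, -0.0034, 0, 0, -0.35]

```text
clock: 49.1
tool_pos: [558.1, 58.3, 77.1]
ee_rot: [-1.218, -2.896, -0.001]
wrist_force: [2.1, 0.6, -12.8]
grip_width: 0.116
```

Run:
```python
from h import *
s=st()
```

```text
t49.10 pos [558.1  58.3  77.1] z [ 0.  0. -1.] y [0.715 0.699 0.   ] F [  2.1   0.6 -12.8] M [-0.07 -0.45 -0.15] g0.116 q [-0.58  0.58  0.54  1.94 -0.43  0.74  0.99]
```

>>> send_rows:
  plan: [0, 0, 0, 0, 0, -0.35, 0, 0, -0.002, 0, 0, -0.35, 0, 0, -0.003, 0, 0, -0.35, 0, 0, -0.0034, 0, 0, -0.35, 0, 0, -0.0034, 0, 0, -0.35, 0, 0, -0.0034, 0, 0, -0.35]

```text
clock: 49.85
tool_pos: [558.5, 58.9, 78.2]
ee_rot: [-0.474, 3.104, 0.002]
wrist_force: [2.9, 2.7, -6.3]
grip_width: 0.114
```

>>> send_rows:
  plan: [0, 0, -0.003, 0, 0, 0.35, 0, 0, -0.003, 0, 0, 0.35, 0, 0, -0.0034, 0, 0, 0.35, 0, 0, -0.0034, 0, 0, 0.35, 0, 0, -0.0034, 0, 0, 0.35, 0, 0, -0.0034, 0, 0, 0.35]

```text
clock: 50.6
tool_pos: [558.1, 56.6, 78.9]
ee_rot: [1.237, 2.887, -0.002]
wrist_force: [2.1, -4.8, -9.4]
grip_width: 0.12
```

Run:
```python
from h import *
s=st()
```

```text
t50.60 pos [558.1  56.6  78.9] z [ 0.    -0.001 -1.   ] y [ 0.724  0.69  -0.001] F [ 2.1 -4.8 -9.4] M [-1.15 -0.36  0.05] g0.120 q [-0.58  0.58  0.54  1.94 -0.43  0.74  0.98]
```

>>> send_rows:
  plan: [0, 0, -0.003, 0, 0, 0.35, 0, 0, -0.0034, 0, 0, 0.35, 0, 0, -0.0036, 0, 0, 0.35, 0, 0, -0.0036, 0, 0, 0.35, 0, 0, -0.0036, 0, 0, 0.35, 0, 0, -0.0036, 0, 0, 0.35]

```text
clock: 51.35
tool_pos: [557.5, 56.7, 80.0]
ee_rot: [2.563, 1.816, -0.002]
wrist_force: [0.0, -4.6, -8.6]
grip_width: 0.115
```

>>> send_rows:
  plan: [0, 0, -0.0034, 0, 0, -0.35, 0, 0, -0.003, 0, 0, -0.35, 0, 0, -0.003, 0, 0, -0.35, 0, 0, -0.003, 0, 0, -0.35, 0, 0, -0.003, 0, 0, -0.35, 0, 0, -0.003, 0, 0, -0.35]

```text
clock: 52.1
tool_pos: [558.1, 58.2, 80.8]
ee_rot: [-1.218, -2.896, -0.001]
wrist_force: [3.0, 0.3, -11.0]
grip_width: 0.115
```

>>> send_rows:
  plan: [0, 0, -0.002, 0, 0, -0.35, 0, 0, -0.003, 0, 0, -0.35, 0, 0, -0.003, 0, 0, -0.35, 0, 0, -0.0034, 0, 0, -0.35, 0, 0, -0.0034, 0, 0, -0.35, 0, 0, -0.0034, 0, 0, -0.35]

```text
clock: 52.85
tool_pos: [558.4, 58.8, 81.9]
ee_rot: [-0.474, 3.105, 0.001]
wrist_force: [0.3, 1.3, -2.1]
grip_width: 0.117
```

Run:
```python
from h import *
s=st()
```

```text
t52.85 pos [558.4  58.8  81.9] z [ 0.001  0.001 -1.   ] y [-0.299  0.954  0.001] F [ 0.3  1.3 -2.1] M [ 0.51 -0.11 -0.05] g0.117 q [-0.37  0.53  0.23  1.92 -0.18  0.71  1.85]
```

8.4 mm drawn. Continue.

>>> send_rows:
  plan: [0, 0, -0.004, 0, 0, 0.35, 0, 0, -0.0036, 0, 0, 0.35, 0, 0, -0.0036, 0, 0, 0.35, 0, 0, -0.0034, 0, 0, 0.35, 0, 0, -0.0034, 0, 0, 0.35, 0, 0, -0.0034, 0, 0, 0.35]

```text
clock: 53.6
tool_pos: [558.0, 56.7, 82.9]
ee_rot: [1.237, 2.887, -0.002]
wrist_force: [0.3, -3.9, -5.9]
grip_width: 0.119
```

>>> send_rows:
  plan: [0, 0, -0.003, 0, 0, 0.35, 0, 0, -0.0034, 0, 0, 0.35, 0, 0, -0.0036, 0, 0, 0.35, 0, 0, -0.0036, 0, 0, 0.35, 0, 0, -0.0036, 0, 0, 0.35, 0, 0, -0.0036, 0, 0, 0.35]

```text
clock: 54.35
tool_pos: [557.4, 56.8, 83.8]
ee_rot: [2.563, 1.816, -0.002]
wrist_force: [-0.5, -3.8, -6.6]
grip_width: 0.115
```

>>> send_rows:
  plan: [0, 0, -0.0034, 0, 0, -0.35, 0, 0, -0.003, 0, 0, -0.35, 0, 0, -0.003, 0, 0, -0.35, 0, 0, -0.003, 0, 0, -0.35, 0, 0, -0.003, 0, 0, -0.35, 0, 0, -0.003, 0, 0, -0.35]

```text
clock: 55.1
tool_pos: [558.1, 58.2, 84.8]
ee_rot: [-1.218, -2.896, -0.001]
wrist_force: [0.1, 0.1, -6.0]
grip_width: 0.115
```

>>> send_rows:
  plan: [0, 0, -0.003, 0, 0, -0.35, 0, 0, -0.0034, 0, 0, -0.35, 0, 0, -0.0034, 0, 0, -0.35, 0, 0, -0.0036, 0, 0, -0.35, 0, 0, -0.0036, 0, 0, -0.35, 0, 0, -0.0036, 0, 0, -0.35]

```text
clock: 55.85
tool_pos: [558.4, 58.7, 86.2]
ee_rot: [-0.474, 3.105, 0.001]
wrist_force: [1.0, 1.9, -2.5]
grip_width: 0.117
```

Run:
```python
from h import *
s=st()
```

```text
t55.85 pos [558.4  58.7  86.2] z [ 0.001  0.001 -1.   ] y [-0.299  0.954  0.001] F [ 1.   1.9 -2.5] M [ 0.37 -0.19 -0.02] g0.117 q [-0.37  0.52  0.24  1.92 -0.18  0.72  1.85]
```

>>> send_rows:
  plan: [0, 0, -0.004, 0, 0, 0.35, 0, 0, -0.0036, 0, 0, 0.35, 0, 0, -0.0036, 0, 0, 0.35, 0, 0, -0.0036, 0, 0, 0.35, 0, 0, -0.0036, 0, 0, 0.35, 0, 0, -0.0036, 0, 0, 0.35, 0, 0, -0.0036, 0, 0, 0.35, 0, 0, -0.0036, 0, 0, 0.35, 0, 0, -0.0036, 0, 0, 0.35, 0, 0, -0.0036, 0, 0, 0.35, 0, 0, -0.0036, 0, 0, 0.35]

```text
clock: 57.22
tool_pos: [557.7, 58.2, 88.0]
ee_rot: [-2.385, -2.043, 0.0]
wrist_force: [-2.7, -0.6, -1.8]
grip_width: 0.116
```

>>> send_rows:
  plan: [0, 0, -0.0034, 0, 0, -0.35, 0, 0, -0.0034, 0, 0, -0.35, 0, 0, -0.0036, 0, 0, -0.35, 0, 0, -0.0036, 0, 0, -0.35, 0, 0, -0.0036, 0, 0, -0.35, 0, 0, -0.0036, 0, 0, -0.35, 0, 0, -0.0036, 0, 0, -0.35, 0, 0, -0.0036, 0, 0, -0.35, 0, 0, -0.0036, 0, 0, -0.35, 0, 0, -0.0036, 0, 0, -0.35, 0, 0, -0.0036, 0, 0, -0.35]

```text
clock: 58.6
tool_pos: [558.3, 58.0, 90.2]
ee_rot: [-0.474, 3.105, 0.0]
wrist_force: [-0.3, 0.0, -1.2]
grip_width: 0.116
```

Run:
```python
from h import *
s=st()
```

```text
t58.60 pos [558.3  58.   90.2] z [ 0.001  0.    -1.   ] y [-0.298  0.954  0.   ] F [-0.3  0.  -1.2] M [ 0.04 -0.05  0.  ] g0.116 q [-0.37  0.52  0.24  1.91 -0.18  0.73  1.84]
```

>>> send_rows:
  plan: [0, 0, -0.04, 0, 0, 0, 0, 0, -0.08, 0, 0, 0, 0, 0, -0.2, 0, 0, 0, 0, 0, -0.5, 0, 0, 0, 0, 0, -0.7, 0, 0, 0, 0, 0, -0.6, 0, 0, 0, 0, 0, 0, 0, 0, 0]

```text
clock: 59.48
tool_pos: [559.7, 58.2, 198.7]
ee_rot: [-0.462, 3.102, 0.001]
wrist_force: [0.3, 0.4, -1.1]
grip_width: 0.116
```

Run:
```python
from h import *
s=st()
go([385,180,195])
p=cap("scene"); crop(p,200,120,460,300,3,"pics/r.png")
for n in ("pin_bin",): print([(round(d["score"],2),np.round(d["position"])) for d in mark_of(p,n)])
```

```text
t59.48 pos [559.7  58.2 198.7] z [ 0.005  0.001 -1.   ] y [-0.291  0.957 -0.   ] F [ 0.3  0.4 -1.1] M [-0.03 -0.01  0.02] g0.116 q [-0.41  0.38  0.28  1.81 -0.13  0.96  1.79]
cur jaw yaw 106.9 dyaw 0.0 world d [-174.7  121.8   -3.7] | turn units [-0.001  0.01   0.   ] | shift units in CURRENT tool [2.634 3.348 0.059] in FINAL tool [2.633 3.348 0.073]
[(0.93, array([387., 182.,  -1.])), (0.8, array([166., 312.,   0.])), (0.62, array([595.,   7.,   4.]))]
```

View pics/r.png

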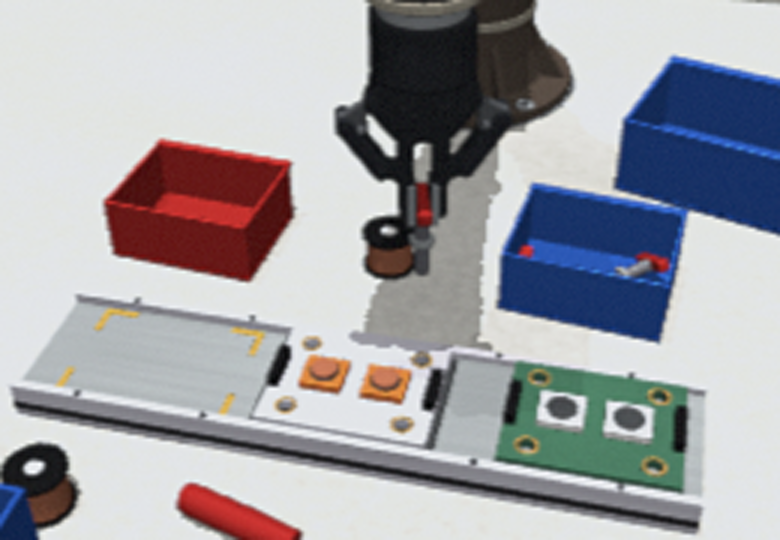

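>>> send_rows:
  plan: [0.4, 0.5, 0, 0, 0, 0, 0.45, 0.57, 0, 0, 0, 0, 0.45, 0.57, 0, 0, 0, 0, 0.45, 0.57, 0, 0, 0, 0, 0.45, 0.57, 0, 0, 0, 0, 0.45, 0.57, 0, 0, 0, 0, 0, 0, 0, 0, 0, 0, 0, 0, 0, 0, 0, 0]

```text
clock: 60.58
tool_pos: [382.5, 179.0, 195.3]
ee_rot: [0.465, -3.106, 0.001]
wrist_force: [0.3, 0.1, -1.0]
grip_width: 0.115
```

Run:
```python
from h import *
s=st()
go([380,180,90])
p=cap("wrist"); cv2.imwrite("pics/s.png",p["color"])
print(proj(p,[[380,180,20]]))
```

```text
t60.58 pos [382.5 179.  195.3] z [-0.001 -0.001 -1.   ] y [-0.293  0.956 -0.001] F [ 0.3  0.1 -1. ] M [-0.02 -0.04 -0.  ] g0.115 q [-0.74  0.16  0.2   2.12 -0.04  0.86  1.35]
cur jaw yaw 107.0 dyaw 0.0 world d [  -2.5    1.  -105.3] | turn units [-0.001 -0.001 -0.   ] | shift units in CURRENT tool [0.04  0.035 2.106] in FINAL tool [0.041 0.033 2.106]
[[311.67303091 179.02966435]]
```

View pics/s.png

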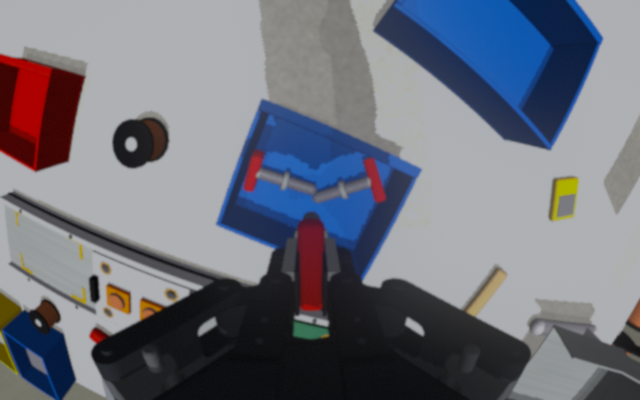

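>>> send_rows:
  plan: [0.32, 0.14, 0.3, 0, 0, 0, 0, 0, 0.6, 0, 0, 0, 0, 0, 0.6, 0, 0, 0, 0, 0, 0.45, 0, 0, 0, 0, 0, 0.25, 0, 0, 0, 0, 0, 0, 0, 0, 0]

```text
clock: 61.38
tool_pos: [365.2, 180.8, 85.2]
ee_rot: [0.463, -3.106, 0.001]
wrist_force: [0.3, -0.6, -1.8]
grip_width: 0.12
```

>>> send_rows:
  plan: [0, 0, 0, 0, 0, 0, 0, 0, 0, 0, 0, 0, 0, 0, 0, 0, 0, 0, 0, 0, -0.2, 0, 0, 0, 0, 0, -0.6, 0, 0, 0, 0, 0, -0.8, 0, 0, 0, 0, 0, -0.7, 0, 0, 0, 0, 0, 0, 0, 0, 0]
  fingers: 0

```text
clock: 62.38
tool_pos: [366.5, 182.3, 203.7]
ee_rot: [-0.464, 3.102, 0.005]
wrist_force: [0.7, -0.4, -0.2]
grip_width: 0.499
```

Run:
```python
from h import *
s=st()
p=cap("wrist"); cv2.imwrite("pics/t.png",p["color"])
```

```text
t62.38 pos [366.5 182.3 203.7] z [ 0.005  0.004 -1.   ] y [-0.293  0.956  0.002] F [ 0.7 -0.4 -0.2] M [ 0.01 -0.03  0.02] g0.499 q [-0.77  0.13  0.2   2.14 -0.03  0.87  1.32]
```

View pics/t.png

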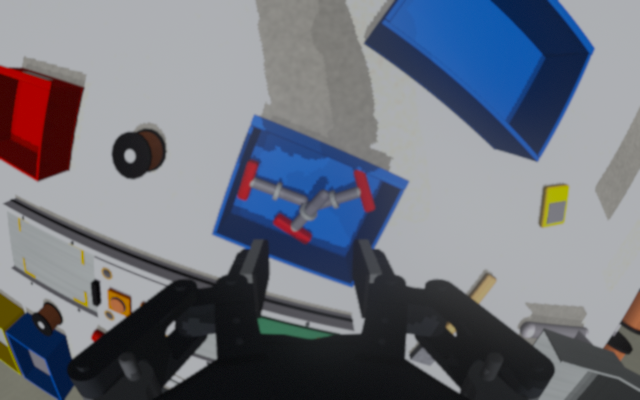

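>>> send_rows:
  plan: [0, 0, 0, 0, 0, 0.325, 0, 0, 0, 0, 0, 0.325, 0, 0, 0, 0, 0, 0.325, 0, 0, 0, 0, 0, 0.325, 0, 0, 0, 0, 0, 0.325, 0, 0, 0, 0, 0, 0.325, 0, 0, 0, 0, 0, 0.325, 0, 0, 0, 0, 0, 0.325, 0, 0, 0, 0, 0, 0.325, 0, 0, 0, 0, 0, 0.325, 0, 0, 0, 0, 0, 0.32]
  fingers: -1

```text
clock: 63.8
tool_pos: [364.5, 180.9, 200.0]
ee_rot: [-2.229, -2.214, 0.003]
wrist_force: [-0.2, -0.6, 0.5]
grip_width: -0.001
```

Run:
```python
from h import *
s=st()
go([595.4,107,200],0)
p=cap("top"); 
def b(u,v,z): return back(p,u,v,z).round(1)
crop(p,200,120,420,190,3.6,"pics/u.png")
```

```text
t63.80 pos [364.5 180.9 200. ] z [-0.001 -0.001 -1.   ] y [ 1.    -0.007 -0.001] F [-0.2 -0.6  0.5] M [ 0.02 -0.02 -0.09] g-0.001 q [-0.96  0.13  0.41  2.16 -0.07  0.87 -0.51]
cur jaw yaw -0.4 dyaw 0.4 world d [230.9 -73.9   0. ] | turn units [-0.003  0.002 -0.013] | shift units in CURRENT tool [-1.446  4.629 -0.005] in FINAL tool [-1.478e+00  4.619e+00 -1.000e-03]
```

View pics/u.png

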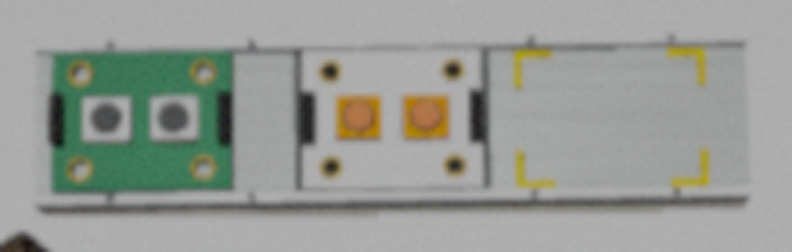

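>>> send_rows:
  plan: [-0.2, 0.6, 0, 0, 0, 0, -0.21, 0.67, 0, 0, 0, 0, -0.21, 0.67, 0, 0, 0, 0, -0.21, 0.67, 0, 0, 0, 0, -0.21, 0.67, 0, 0, 0, 0, -0.21, 0.67, 0, 0, 0, 0, -0.21, 0.67, 0, 0, 0, 0, 0, 0, 0, 0, 0, 0]

```text
clock: 64.85
tool_pos: [597.3, 106.3, 199.5]
ee_rot: [2.222, 2.219, -0.003]
wrist_force: [0.3, -0.2, -0.2]
grip_width: 0.001
```

Run:
```python
from h import *
s=st()
go([595.4,107,52],0)
p=cap("wrist"); cv2.imwrite("pics/v.png",p["color"])
def b(u,v,z): return back(p,u,v,z).round(1)
```

```text
t64.85 pos [597.3 106.3 199.5] z [-0.001 -0.002 -1.   ] y [ 1.    -0.001 -0.001] F [ 0.3 -0.2 -0.2] M [ 0.02 -0.01 -0.03] g0.001 q [-0.59  0.47  0.47  1.71 -0.24  1.02 -0.04]
cur jaw yaw -0.1 dyaw 0.1 world d [  -1.9    0.7 -147.5] | turn units [-0.001  0.004 -0.003] | shift units in CURRENT tool [ 0.019 -0.037  2.951] in FINAL tool [ 0.014 -0.039  2.951]
```

View pics/v.png

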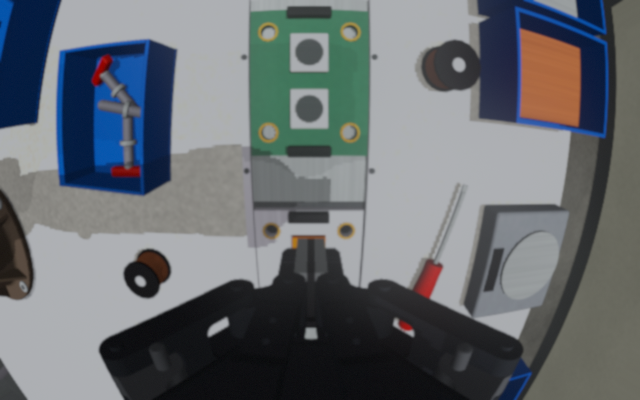

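>>> send_rows:
  plan: [0.01, -0.04, 0.6, 0, 0, 0, 0, 0, 0.7, 0, 0, 0, 0, 0, 0.7, 0, 0, 0, 0, 0, 0.5, 0, 0, 0, 0, 0, 0.3, 0, 0, 0, 0, 0, 0.12, 0, 0, 0, 0, 0, 0, 0, 0, 0]

```text
clock: 65.78
tool_pos: [594.0, 108.7, 55.1]
ee_rot: [-2.223, -2.22, -0.0]
wrist_force: [0.4, -0.2, -0.0]
grip_width: -0.003
```

Run:
```python
from h import *
s=st()
go([595.4,94,51],0)
p=cap("scene"); crop(p,240,200,460,310,3.6,"pics/w.png")
```

```text
t65.78 pos [594.  108.7  55.1] z [ 0.  0. -1.] y [ 1.    -0.001  0.   ] F [ 0.4 -0.2 -0. ] M [-0.   -0.03  0.01] g-0.003 q [-0.53  0.64  0.39  1.84 -0.35  0.73  0.05]
cur jaw yaw -0.1 dyaw 0.1 world d [  1.4 -14.7  -4.1] | turn units [ 0.    -0.    -0.002] | shift units in CURRENT tool [-0.294  0.028  0.081] in FINAL tool [-0.294  0.028  0.081]
```

View pics/w.png

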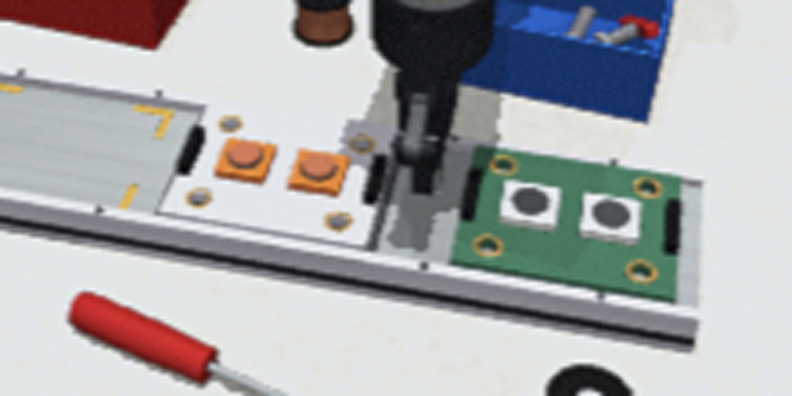

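>>> send_rows:
  plan: [-0.1, 0.03, 0.1, 0, 0, 0, -0.15, 0, 0, 0, 0, 0, 0, 0, 0, 0, 0, 0]

```text
clock: 66.2
tool_pos: [595.7, 94.7, 50.1]
ee_rot: [2.224, 2.218, -0.0]
wrist_force: [0.2, 0.3, 0.3]
grip_width: -0.003
```

>>> send_rows:
  plan: [-0.02, 0, 0, 0, 0, 0, -0.02, 0, 0, 0, 0, 0]

```text
clock: 66.45
tool_pos: [595.5, 94.2, 49.9]
ee_rot: [-2.223, -2.22, -0.0]
wrist_force: [-0.1, -0.0, -0.3]
grip_width: -0.003
```

>>> send_rows:
  plan: [-0.02, 0, 0, 0, 0, 0, -0.02, 0, 0, 0, 0, 0]

```text
clock: 66.7
tool_pos: [595.5, 92.1, 49.8]
ee_rot: [-2.223, -2.22, -0.0]
wrist_force: [0.1, 0.3, 1.2]
grip_width: -0.0
```

>>> send_rows:
  plan: [-0.02, 0, 0, 0, 0, 0, -0.02, 0, 0, 0, 0, 0]

```text
clock: 66.95
tool_pos: [595.5, 90.9, 49.8]
ee_rot: [-2.222, -2.22, -0.001]
wrist_force: [1.0, 4.6, 0.4]
grip_width: 0.002
```

>>> send_rows:
  plan: [-0.02, 0, 0, 0, 0, 0, -0.02, 0, 0, 0, 0, 0]

```text
clock: 67.2
tool_pos: [595.5, 88.5, 49.8]
ee_rot: [-2.222, -2.22, -0.001]
wrist_force: [0.0, 4.5, 0.7]
grip_width: 0.002
```

>>> send_rows:
  plan: [-0.1, 0, 0, 0, 0, 0, -0.2, 0, 0, 0, 0, 0, -0.22, 0, 0, 0, 0, 0, -0.22, 0, 0, 0, 0, 0, -0.22, 0, 0, 0, 0, 0, -0.22, 0, 0, 0, 0, 0, -0.22, 0, 0, 0, 0, 0, -0.22, 0, 0, 0, 0, 0, -0.22, 0, 0, 0, 0, 0, -0.22, 0, 0, 0, 0, 0, -0.22, 0, 0, 0, 0, 0, -0.2, 0, 0, 0, 0, 0]

```text
clock: 68.7
tool_pos: [595.4, -36.4, 50.0]
ee_rot: [-2.223, -2.22, -0.001]
wrist_force: [-0.3, 4.8, 2.0]
grip_width: -0.002
```

Run:
```python
from h import *
s=st()
go([595.4,-80.5,50],0)
p=cap("scene"); crop(p,190,200,460,310,3,"pics/x.png")
```

```text
t68.70 pos [595.4 -36.4  50. ] z [ 0.  0. -1.] y [ 1.    -0.001  0.   ] F [-0.3  4.8  2. ] M [ 1.04 -0.05 -0.01] g-0.002 q [-0.28  0.64  0.37  1.86 -0.34  0.71  0.28]
cur jaw yaw -0.1 dyaw 0.1 world d [ -0.  -44.1   0. ] | turn units [ 0.001 -0.001 -0.002] | shift units in CURRENT tool [-0.883  0.001 -0.001] in FINAL tool [-0.883 -0.    -0.001]
```

View pics/x.png

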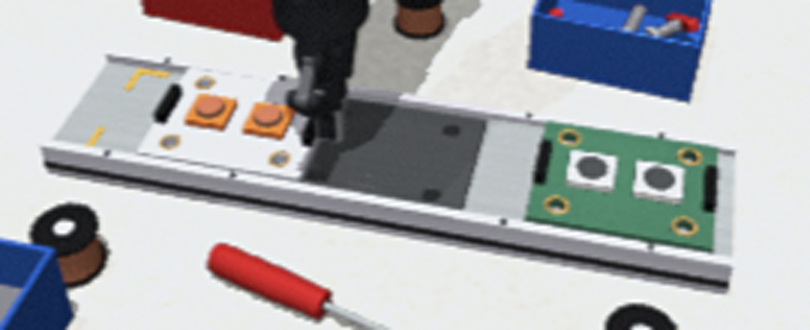

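>>> send_rows:
  plan: [-0.2, 0, 0, 0, 0, 0, -0.2, 0, 0, 0, 0, 0, -0.18, 0, 0, 0, 0, 0, -0.13, 0, 0, 0, 0, 0, -0.1, 0, 0, 0, 0, 0, -0.04, 0, 0, 0, 0, 0, 0, 0, 0, 0, 0, 0]

```text
clock: 69.62
tool_pos: [595.1, -79.0, 49.7]
ee_rot: [2.223, 2.219, -0.001]
wrist_force: [-0.0, 0.9, -0.8]
grip_width: 0.004
```

Run:
```python
from h import *
s=st()
go([595.4,-80.5,50],0)
p=cap("scene"); crop(p,190,200,460,310,3,"pics/y.png")
```

```text
t69.62 pos [595.1 -79.   49.7] z [-0.    -0.001 -1.   ] y [ 1.    -0.002 -0.   ] F [-0.   0.9 -0.8] M [ 0.23  0.01 -0.03] g0.004 q [-0.21  0.64  0.36  1.85 -0.33  0.71  0.34]
cur jaw yaw -0.1 dyaw 0.1 world d [ 0.3 -1.5  0.3] | turn units [-0.     0.001 -0.003] | shift units in CURRENT tool [-0.031  0.005 -0.006] in FINAL tool [-0.031  0.005 -0.006]
```

View pics/y.png

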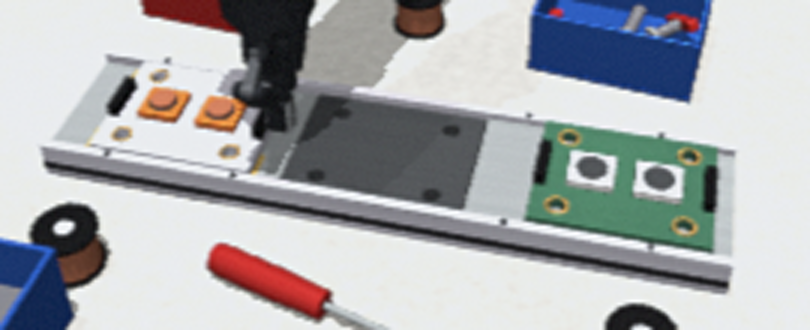

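>>> send_rows:
  plan: [0.3, 0, 0, 0, 0, 0, 0, 0, -0.6, 0, 0, 0, 0.6, 0, -0.8, 0, 0, 0, 0.8, 0, -0.8, 0, 0, 0, 0.8, 0, -0.8, 0, 0, 0, 0.6, 0, 0, 0, 0, 0, 0, 0, 0, 0, 0, 0]

```text
clock: 70.55
tool_pos: [595.2, 81.1, 200.0]
ee_rot: [-2.216, -2.226, -0.002]
wrist_force: [-0.4, -1.4, -0.7]
grip_width: -0.005
```

Run:
```python
from h import *
s=st()
p=cap("wrist"); cv2.imwrite("pics/z.png",p["color"])
q=cap("top"); crop(q,200,120,420,190,3.6,"pics/z2.png")
print([(round(d["score"],2),np.round(d["position"],1)) for n in ("old_carrier","park","dock","new_carrier") for d in mark_of(q,n)])
```

```text
t70.55 pos [595.2  81.1 200. ] z [ 0.001  0.002 -1.   ] y [1.    0.004 0.001] F [-0.4 -1.4 -0.7] M [ 0.01  0.08 -0.03] g-0.005 q [-0.54  0.46  0.45  1.72 -0.23  1.01 -0.  ]
[(0.6, array([ 597.4, -158.3,   25. ])), (0.56, array([ 381.6, -207.5,    2.2])), (0.68, array([594.1,  11.2,  25.2])), (0.29, array([ 7.420e+02, -1.992e+02, -6.000e-01])), (0.73, array([ 554.7, -459. ,   -1.1]))]
```

View pics/z.png

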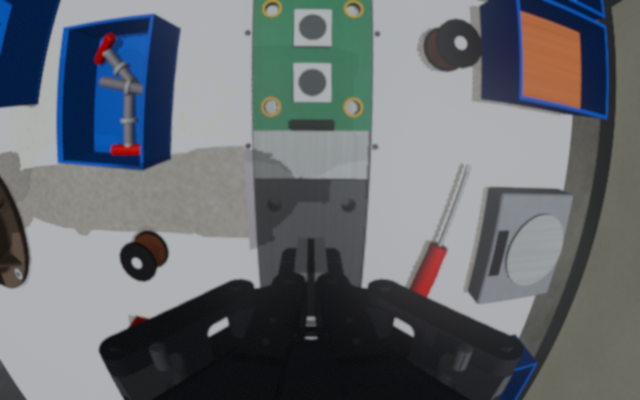

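View pics/z2.png

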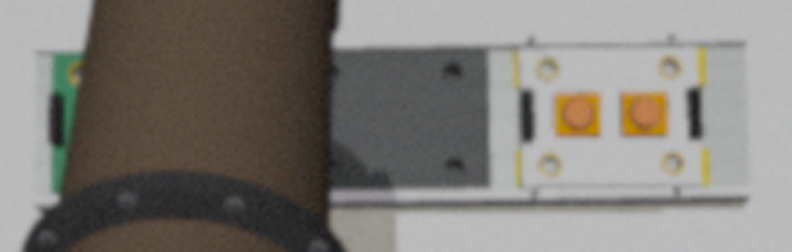

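>>> send_rows:
  plan: [0.6, 0, 0, 0, 0, 0, 0.78, 0, 0, 0, 0, 0, 0.78, 0, 0, 0, 0, 0, 0.78, 0, 0, 0, 0, 0, 0.78, 0, 0, 0, 0, 0, 0.78, 0, 0, 0, 0, 0, 0, 0, 0, 0, 0, 0, 0, 0, 0, 0, 0, 0]

```text
clock: 71.85
tool_pos: [596.1, 300.1, 199.5]
ee_rot: [2.224, 2.218, -0.001]
wrist_force: [-0.4, -0.8, -0.5]
grip_width: -0.003
```

Run:
```python
from h import *
s=st()
go([595.2,305,51],0)
q=cap("top"); crop(q,180,120,340,260,4.5,"pics/aa.png")
```

```text
t71.85 pos [596.1 300.1 199.5] z [-0.    -0.001 -1.   ] y [ 1.    -0.003 -0.   ] F [-0.4 -0.8 -0.5] M [-0.01 -0.01 -0.04] g-0.003 q [-0.82  0.56  0.42  1.54 -0.25  1.09 -0.34]
cur jaw yaw -0.2 dyaw 0.2 world d [  -0.9    4.9 -148.5] | turn units [-0.     0.002 -0.005] | shift units in CURRENT tool [ 0.101 -0.018  2.97 ] in FINAL tool [ 0.098 -0.019  2.97 ]
```

View pics/aa.png

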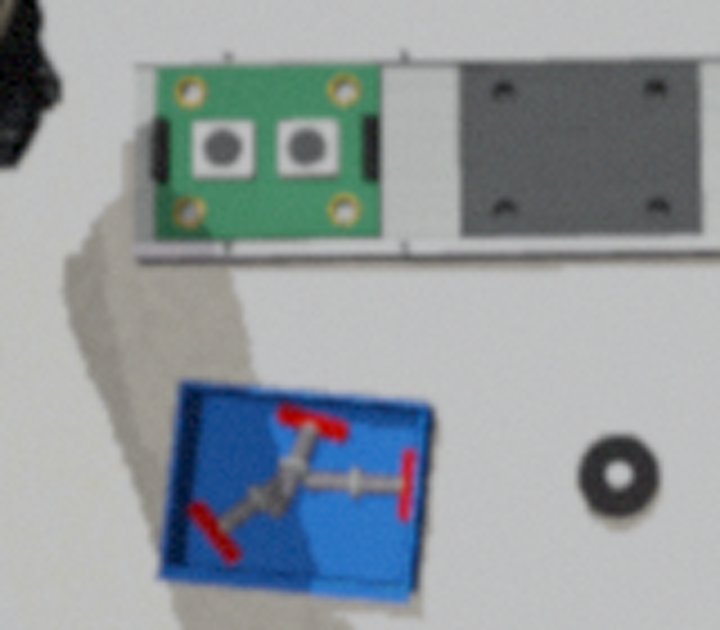

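>>> send_rows:
  plan: [0.1, -0.02, 0.6, 0, 0, 0, 0, 0, 0.7, 0, 0, 0, 0, 0, 0.7, 0, 0, 0, 0, 0, 0.55, 0, 0, 0, 0, 0, 0.3, 0, 0, 0, 0, 0, 0.12, 0, 0, 0, 0, 0, 0, 0, 0, 0]

```text
clock: 72.78
tool_pos: [595.3, 306.2, 51.8]
ee_rot: [2.223, 2.219, 0.001]
wrist_force: [1.0, 0.4, -0.6]
grip_width: 0.001
```

Run:
```python
from h import *
s=st()
go([595.4,292,50],0)
p=cap("top")
def b(u,v,z): return back(p,180+(u+.5)/4.5-.5,120+(v+.5)/4.5-.5,z).round(1)
print("plate edges",b(461,150,25),b(701,150,25)); print("green edges",b(156,150,36.5),b(381,150,36.5)); print("green holes",b(190,91,36.5),b(344,90,36.5))
```

```text
t72.78 pos [595.3 306.2  51.8] z [ 0.001  0.    -1.   ] y [ 1.    -0.002  0.001] F [ 1.   0.4 -0.6] M [-0.    0.03  0.02] g0.001 q [-0.78  0.72  0.36  1.66 -0.32  0.82 -0.28]
cur jaw yaw -0.1 dyaw 0.1 world d [  0.1 -14.2  -1.8] | turn units [ 0.001 -0.    -0.004] | shift units in CURRENT tool [-0.285  0.003  0.037] in FINAL tool [-0.285  0.002  0.037]
plate edges [596.3  84.2  25. ] [594.  -66.4  25. ]
green edges [596.5 272.8  36.5] [594.4 133.2  36.5]
green holes [633.6 252.   36.5] [632.8 156.1  36.5]
```

>>> send_rows:
  plan: [-0.15, 0, 0.03, 0, 0, 0, -0.15, 0, 0, 0, 0, 0, -0.1, 0, 0, 0, 0, 0, -0.15, 0, 0, 0, 0, 0, -0.2, 0, 0, 0, 0, 0, -0.22, 0, 0, 0, 0, 0, -0.22, 0, 0, 0, 0, 0, -0.22, 0, 0, 0, 0, 0, -0.22, 0, 0, 0, 0, 0, -0.22, 0, 0, 0, 0, 0, -0.22, 0, 0, 0, 0, 0, -0.22, 0, 0, 0, 0, 0]

```text
clock: 74.32
tool_pos: [594.8, 192.5, 50.1]
ee_rot: [-2.222, -2.22, -0.002]
wrist_force: [0.3, 5.0, 1.8]
grip_width: 0.005
```

Run:
```python
from h import *
s=st()
go([595.4,92.5,50],0)
p=cap("scene"); crop(p,190,200,460,310,3,"pics/ab.png")
```

```text
t74.33 pos [594.8 192.5  50.1] z [ 0.001  0.001 -1.   ] y [ 1.    -0.001  0.001] F [0.3 5.  1.8] M [ 1.09 -0.01  0.01] g0.005 q [-0.63  0.67  0.34  1.78 -0.31  0.74 -0.12]
cur jaw yaw -0.0 dyaw 0.0 world d [   0.6 -100.    -0.1] | turn units [ 0.001 -0.003 -0.001] | shift units in CURRENT tool [-2.     0.014  0.   ] in FINAL tool [-2.     0.012  0.003]
```

View pics/ab.png

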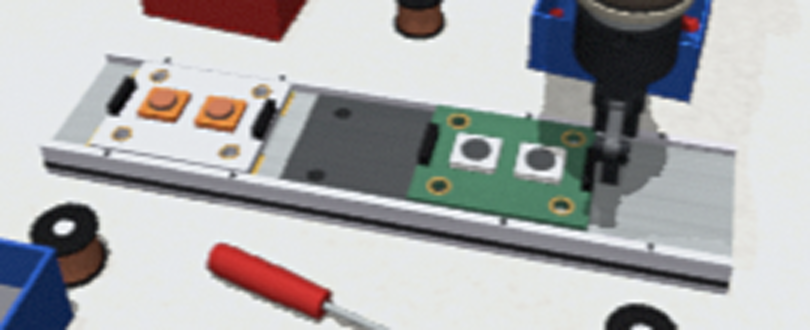

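>>> send_rows:
  plan: [-0.22, 0, 0, 0, 0, 0, -0.22, 0.01, 0, 0, 0, 0, -0.22, 0, 0, 0, 0, 0, -0.22, 0, 0, 0, 0, 0, -0.22, 0, 0, 0, 0, 0, -0.2, 0, 0, 0, 0, 0, -0.18, 0, 0, 0, 0, 0, -0.15, 0, 0, 0, 0, 0, -0.12, 0, 0, 0, 0, 0, -0.08, 0, 0, 0, 0, 0, -0.05, 0, 0, 0, 0, 0, 0, 0, 0, 0, 0, 0]

```text
clock: 75.88
tool_pos: [595.1, 98.5, 50.0]
ee_rot: [-2.222, -2.22, -0.001]
wrist_force: [-0.0, 4.2, 3.2]
grip_width: -0.0
```

Run:
```python
from h import *
s=st()
go([595.4,90.7,50],0)
p=cap("scene"); crop(p,190,200,460,310,3,"pics/ac.png")
```

```text
t75.88 pos [595.1  98.5  50. ] z [ 0.     0.001 -1.   ] y [ 1.    -0.001  0.   ] F [-0.   4.2  3.2] M [ 0.89  0.03 -0.03] g-0.000 q [-0.48  0.64  0.33  1.84 -0.3   0.71  0.02]
cur jaw yaw -0.1 dyaw 0.1 world d [ 0.3 -7.8 -0. ] | turn units [ 0.001 -0.002 -0.002] | shift units in CURRENT tool [-0.156  0.007  0.001] in FINAL tool [-0.156  0.006  0.001]
```

View pics/ac.png

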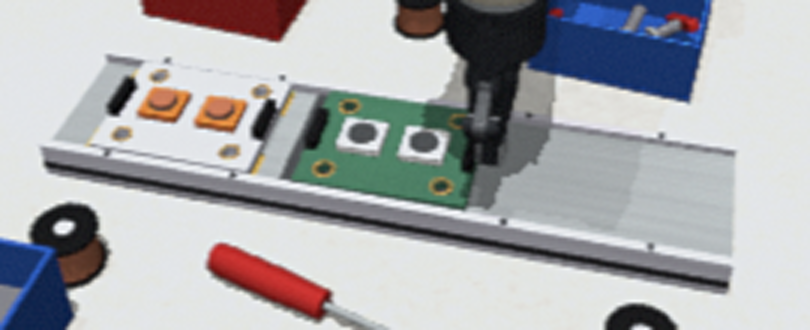

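>>> send_rows:
  plan: [-0.04, 0, 0, 0, 0, 0, -0.04, 0, 0, 0, 0, 0, -0.03, 0, 0, 0, 0, 0, -0.02, 0, 0, 0, 0, 0, 0, 0, 0, 0, 0, 0, 0, 0, 0, 0, 0, 0]

```text
clock: 76.68
tool_pos: [594.9, 91.8, 49.8]
ee_rot: [-2.223, -2.22, -0.0]
wrist_force: [0.3, 5.2, 2.9]
grip_width: -0.001
```

Run:
```python
from h import *
s=st()
go([595.4,90.7,50],0)
```

```text
t76.67 pos [594.9  91.8  49.8] z [-0.  0. -1.] y [ 1.    -0.001 -0.   ] F [0.3 5.2 2.9] M [1.1  0.01 0.04] g-0.001 q [-0.47  0.64  0.33  1.84 -0.3   0.71  0.03]
cur jaw yaw -0.1 dyaw 0.1 world d [ 0.5 -1.1  0.2] | turn units [-0.    -0.001 -0.002] | shift units in CURRENT tool [-0.022  0.01  -0.005] in FINAL tool [-0.022  0.01  -0.005]
```

>>> send_rows:
  plan: [-0.02, 0, 0, 0, 0, 0, 0, 0, 0, 0, 0, 0, 0, 0, 0, 0, 0, 0]

```text
clock: 77.05
tool_pos: [595.0, 90.8, 49.8]
ee_rot: [-2.223, -2.22, -0.0]
wrist_force: [0.3, 5.8, 3.2]
grip_width: 0.001
```

>>> send_rows:
  plan: [0.1, 0, 0, 0, 0, 0, 0.2, 0, 0, 0, 0, 0, 0, 0, -0.6, 0, 0, 0, 0, 0, -0.8, 0, 0, 0, -0.5, 0, -0.8, 0, 0, 0, -0.8, 0, -0.3, 0, 0, 0, -0.8, 0, 0, 0, 0, 0, -0.8, 0, 0, 0, 0, 0, -0.8, 0, 0, 0, 0, 0, 0, 0, 0, 0, 0, 0, 0, 0, 0, 0, 0, 0]

```text
clock: 78.42
tool_pos: [594.7, -78.8, 174.5]
ee_rot: [-2.223, -2.219, 0.0]
wrist_force: [-0.2, 1.4, -0.9]
grip_width: -0.002
```

Run:
```python
from h import *
s=st()
p=cap("wrist"); cv2.imwrite("pics/ad.png",p["color"])
q=cap("top"); crop(q,200,120,420,190,3.6,"pics/ad2.png")
```

```text
t78.42 pos [594.7 -78.8 174.5] z [-0.001  0.    -1.   ] y [ 1.    -0.001 -0.001] F [-0.2  1.4 -0.9] M [ 0.04 -0.02  0.03] g-0.002 q [-0.25  0.48  0.42  1.75 -0.23  0.96  0.26]
```

View pics/ad.png

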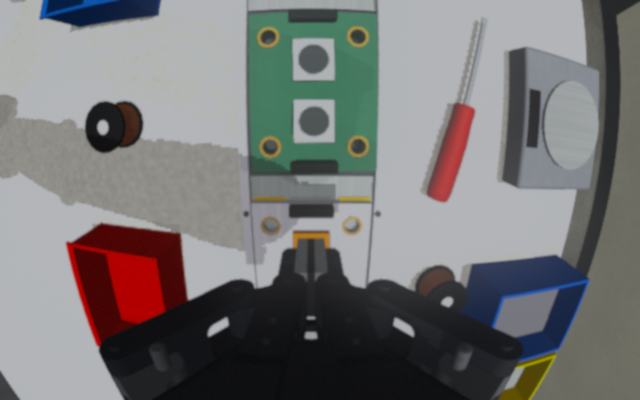

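View pics/ad2.png

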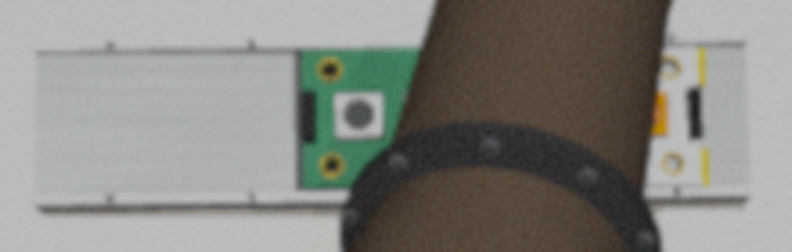

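Run:
```python
from h import *
p=cap("wrist"); crop(p,240,5,385,180,4.4,"pics/ae.png")
def w(u,v,z): return back(p,u,v,z).round(1)
# hole outer ring centres, plate edges
for z,pts in ((35,[(269,37),(358,37),(271,146),(358,146)]),): print([w(*a,z) for a in pts])
```

```text
[array([560.2,  59.3,  35. ]), array([635.8,  59.6,  35. ]), array([561.3, -36.2,  35. ]), array([636.7, -36.1,  35. ])]
```

View pics/ae.png

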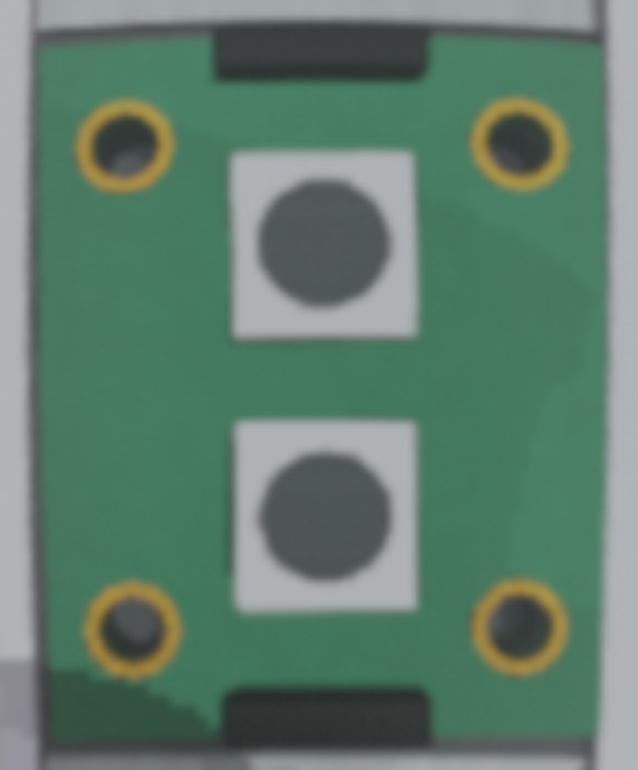

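Run:
```python
from h import *
p=cap("wrist"); g=p["color"].astype(int)
for c in (275,282,345,350):
    print(c,"top",[tuple(g[r,c]) [1] for r in range(8,22)],"bot",[g[r,c][1] for r in range(166,182)])
for d in (8.5,9.5,10.5):
    P=lambda y,z:[proj(p,[x,y,z])[1].round(2) for x in (570,620)]
    print("d",d,"wing76",P(d+76,26.5),"car top",P(d+70,35),"| car bot",P(d-70,35),"plate-75",P(d-75,25),"wing-76",P(d-76,23.5))
print(p["eye"])
```

```text
275 top [np.int64(167), np.int64(154), np.int64(117), np.int64(87), np.int64(89), np.int64(100), np.int64(115), np.int64(125), np.int64(128), np.int64(129), np.int64(128), np.int64(128), np.int64(128), np.int64(128)] bot [np.int64(82), np.int64(82), np.int64(81), np.int64(81), np.int64(81), np.int64(79), np.int64(74), np.int64(68), np.int64(67), np.int64(75), np.int64(92), np.int64(107), np.int64(118), np.int64(121), np.int64(121), np.int64(121)]
282 top [np.int64(162), np.int64(143), np.int64(107), np.int64(87), np.int64(92), np.int64(106), np.int64(121), np.int64(127), np.int64(129), np.int64(128), np.int64(128), np.int64(127), np.int64(128), np.int64(128)] bot [np.int64(87), np.int64(82), np.int64(82), np.int64(81), np.int64(81), np.int64(79), np.int64(74), np.int64(67), np.int64(65), np.int64(71), np.int64(87), np.int64(104), np.int64(115), np.int64(120), np.int64(120), np.int64(120)]
345 top [np.int64(164), np.int64(151), np.int64(119), np.int64(90), np.int64(93), np.int64(109), np.int64(122), np.int64(126), np.int64(127), np.int64(127), np.int64(127), np.int64(127), np.int64(12
[... 805 characters left out ...]
oat64(15.84)] | car bot [np.float64(174.35), np.float64(174.38)] plate-75 [np.float64(177.42), np.float64(177.45)] wing-76 [np.float64(178.12), np.float64(178.16)]
d 9.5 wing76 [np.float64(11.39), np.float64(11.4)] car top [np.float64(14.78), np.float64(14.79)] | car bot [np.float64(173.23), np.float64(173.27)] plate-75 [np.float64(176.35), np.float64(176.39)] wing-76 [np.float64(177.06), np.float64(177.1)]
d 10.5 wing76 [np.float64(10.37), np.float64(10.38)] car top [np.float64(13.73), np.float64(13.73)] | car bot [np.float64(172.12), np.float64(172.16)] plate-75 [np.float64(175.28), np.float64(175.32)] wing-76 [np.float64(176.0), np.float64(176.04)]
[595.48372642  -5.07807928 301.08999699]
```

>>> send_rows:
  plan: [0, 0, -0.7, 0, 0, 0, 0, 0, -0.7, 0, 0, 0, -0.6, -0.5, -0.5, 0, 0, 0, -0.8, -0.5, 0, 0, 0, 0, -0.8, -0.5, 0, 0, 0, 0, -0.8, -0.5, 0, 0, 0, 0, -0.8, -0.5, 0, 0, 0, 0, -0.8, 0, 0, 0, 0, 0, 0, 0, 0, 0, 0, 0, 0, 0, 0, 0, 0, 0]

```text
clock: 79.88
tool_pos: [469.9, -308.2, 269.6]
ee_rot: [-2.221, -2.221, -0.001]
wrist_force: [0.6, 0.3, 0.0]
grip_width: 0.001
```

Run:
```python
from h import *
s=st()
q=cap("top"); crop(q,190,100,430,270,3.3,"pics/af.png")
p=cap("scene"); crop(p,190,120,460,310,2.9,"pics/ag.png")
for n in ("old_carrier","new_carrier","pin_bin"): print(n,[(round(d["score"],2),np.round(d["position"],1)) for d in mark_of(q,n)+mark_of(p,n)])
```

```text
t79.88 pos [ 469.9 -308.2  269.6] z [-0.     0.001 -1.   ] y [ 1. -0. -0.] F [0.6 0.3 0. ] M [ 0.04 -0.02  0.02] g0.001 q [ 0.08  0.33  0.54  1.73 -0.19  1.13  0.68]
old_carrier [(0.79, array([ 595.2, -160.1,   24.2])), (0.89, array([ 596.5, -158.9,   19.3])), (0.48, array([ 7.433e+02, -2.061e+02, -6.000e-01]))]
new_carrier [(0.67, array([599.5,  11.1,  24.3])), (0.87, array([591. ,  13. ,  22.5]))]
pin_bin [(0.66, array([392.6, 184.3,  -1.8])), (0.63, array([ 1.661e+02,  3.104e+02, -2.000e-01])), (0.78, array([ 3.901e+02,  1.805e+02, -3.000e-01])), (0.69, array([164. , 312.7,   1.3]))]
```

View pics/af.png

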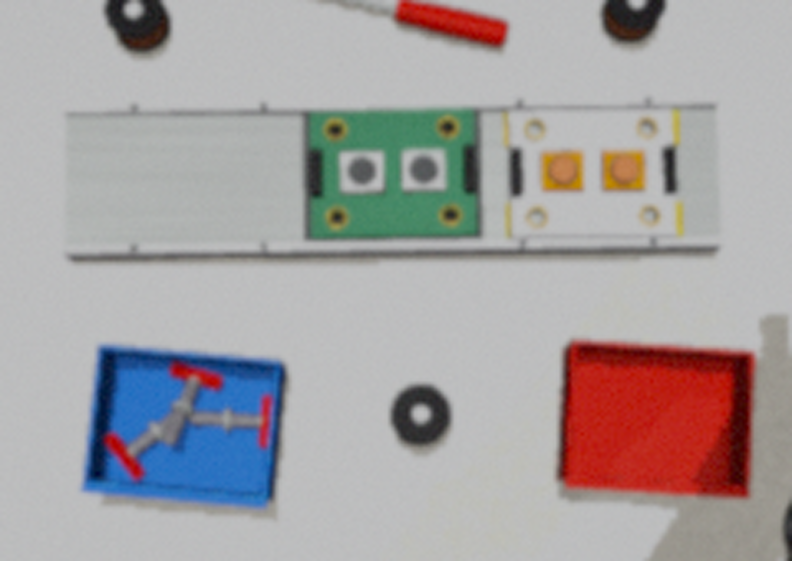

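View pics/ag.png

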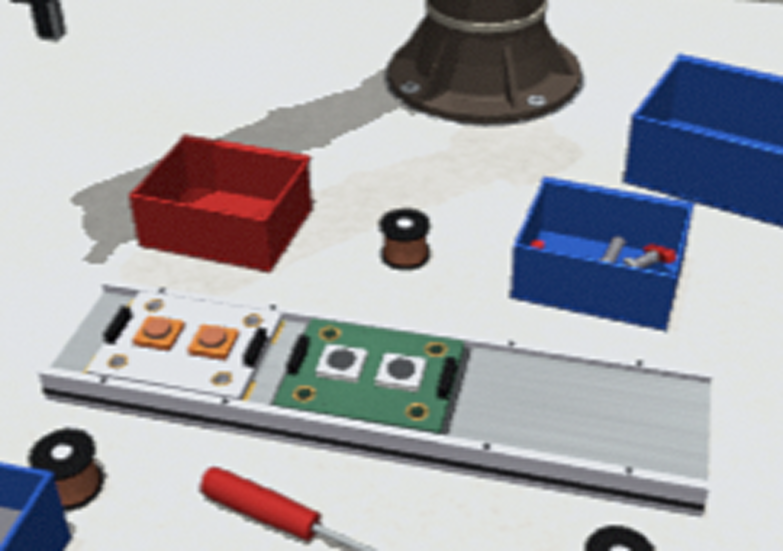

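Run:
```python
from h import *
print(hand_in()); st()
```

```text
the job is handed in; nothing more can be done
None
the job is handed in; nothing more can be done
```

The carrier change is finished and handed in at about 80 s of the 210 s; the system gave no verdict.

**What I did**
- Three pins were there: pin0, pin2 and pin3. Pin1's bore was empty.
- I twisted each pin free while pulling gently and put it in the smaller blue bin. The upward pull was mostly 3–10 N, with brief readings up to 12.8 N.
- I pushed the old carrier along the track to the parking spot, then pushed the green carrier onto the base plate.

**Last checks**
- **Pins:** all three lie in the upright blue bin.
- **New carrier:** its end edges, measured against the infeed and outfeed wings in a wrist picture, put it about 0.2 mm off centre. The dark bores show through all four holes.
- **Old carrier:** it lies between the yellow corner marks. The tool stopped about 2 mm short of the exact centre, and the limit is 12 mm.
- **Base plate and bystanders:** the plate looks flat and down. Nothing else in the last pictures looks moved, and the gripper was clear at the end.

**Disagreements**
- The network put the old carrier about 2–4 mm towards +y of the planned spot, and scattered the new carrier by about 4 mm either way in x. Both are within its stated error of about 4 mm.
- The camera and arm readings of the dock position differed by about 1–2 mm. The direct edge comparison was what I relied on.

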